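Reload the handpiece care station under stop

TASK

Stop the care station by pressing its red mushroom button fully down (it stays down). While it is down, thread every steel filter plate lying on the counter flat over the two pins of the filter bed, fully home on the stack, and push each of the two standing canisters into a V dock of its own until it stands settled against both walls. Then twist the red cap clockwise as far as it goes so that it pops up again, leaving everything in place and the other things on the counter alone.

Things in the scene. Friction and masses are not known exactly. Their poses are not given: they have to be found in the camera images.
- dock_a_seat (a point): one of two like V docks fixed on the counter: two upright aluminium walls, 25 mm high, 12 mm thick, meeting at 70 degrees, a white block behind. This point: axis of a 60 mm canister touching both walls, 28 mm above the counter. The V opens to the dock's own -x (roughly to the robot); its corner is 52 mm along +x, wall ends 40 mm to either side in y. The canister stands on the bare counter
- dock_b_seat (a point): one of two like V docks fixed on the counter: two upright aluminium walls, 25 mm high, 12 mm thick, meeting at 70 degrees, a white block behind. This point: axis of a 60 mm canister touching both walls, 28 mm above the counter. The V opens to the dock's own -x (roughly to the robot); its corner is 52 mm along +x, wall ends 40 mm to either side in y. The canister stands on the bare counter
- can_1_mid (a point): plain steel canister standing upright, 60 mm diameter, 56 mm high, 0.25 to 0.5 kg, with a grey band near the top; this point is at its centre, 28 mm up, z along its axis. Either canister may go into either dock
- can_2_mid (a point): plain steel canister standing upright, 60 mm diameter, 56 mm high, 0.25 to 0.5 kg, with a grey band near the top; this point is at its centre, 28 mm up, z along its axis. Either canister may go into either dock
- bed_top (a point): filter bed: fixed white plastic base 92 x 50 mm, 15 mm high, with two upright steel pins 8 mm in diameter, 50 mm apart, standing 50 mm above the base, their uppermost 9 mm tapering to 3 mm. This point is at the middle of the base's top face, half-way between the pins; its x axis runs from pin to pin, z up
- plate_1_mid (a point): flat steel filter plate 74 x 38 mm, 8 mm thick, 0.1 kg, lying on the counter, with two 12 mm through holes 50 mm apart (25 mm either side of the middle). This point: its centre, half-way through its thickness; x along its length, y across its width. The plates are alike, may go on in any order and either way round or up; two to four are present
- plate_2_mid (a point): flat steel filter plate 74 x 38 mm, 8 mm thick, 0.1 kg, lying on the counter, with two 12 mm through holes 50 mm apart (25 mm either side of the middle). This point: its centre, half-way through its thickness; x along its length, y across its width. The plates are alike, may go on in any order and either way round or up; two to four are present
- plate_3_mid (a point): flat steel filter plate 74 x 38 mm, 8 mm thick, 0.1 kg, lying on the counter, with two 12 mm through holes 50 mm apart (25 mm either side of the middle). This point: its centre, half-way through its thickness; x along its length, y across its width. The plates are alike, may go on in any order and either way round or up; two to four are present
- plate_4_mid (a point): flat steel filter plate 74 x 38 mm, 8 mm thick, 0.1 kg, lying on the counter, with two 12 mm through holes 50 mm apart (25 mm either side of the middle). This point: its centre, half-way through its thickness; x along its length, y across its width. The plates are alike, may go on in any order and either way round or up; two to four are present
- stop_cap (a point): centre of the top of the red round mushroom cap of the stop switch (40 mm diameter, 18 mm high; its side is straight from 3 to 15 mm above its underside), which stands over a fixed grey box 76 x 76 mm, 34 mm high; the cap's top is 62 mm above the counter when up and 56 mm when pressed; z up
- stop_push (a joint): how far the mushroom cap is pressed down: 0 up, 0.006 m fully down. It takes about 5 N to press and stays where it is left; it is released by twisting
- stop_turn (a joint): twist of the mushroom cap, growing clockwise seen from above, 0 to 0.9 rad; a light spring turns it back when let go. Twisting a pressed cap clockwise lifts it, fully up at about 0.8 rad
- oil_bottle: small white bottle, 38 mm across, 75 mm high, a bystander; origin at the middle of its underside
- tub: white lidded tub, 72 mm across, 60 mm high, a bystander; origin at the middle of its underside
- beaker: steel beaker, open, 60 mm across, 70 mm high, a bystander; origin at the middle of its underside
- pouch_pack: card pack, 100 x 70 x 28 mm, a bystander; origin at the middle of its underside
- probe: steel probe, 160 mm long, 8 mm thick, lying, a bystander; origin at the middle of its underside
- file_block: grey file block, 60 x 30 mm, 34 mm high, a bystander; origin at the middle of its underside
- spray_can: spray can, 52 mm across, 150 mm high, a bystander; origin at the middle of its underside
There are look-alikes about, which are no part of the job. What is shaped like the part that bears plate_3_mid but blue or turquoise is not meant.

How it is judged:
By the outcome, as a careful person would: the job done as asked, in the order asked, and still so for the second after the job is handed in, with the robot touching nothing.
Of plate_1, plate_2, plate_3, plate_4 only 2 to 4 are there at a start; the rules pass over those that are not, and their reading is None.
At some moment in a run one of plate_1, plate_2, plate_3, plate_4, can_1, can_2 may be knocked a few centimetres aside while the robot is not near it.
Once in a run the grip may slacken for a moment while it holds something.
It also fails if it takes over 210 s, if anything falls off the work surface, if the arm or the gripper's body presses on something with over 40 N, if the wrist force passes 120 N, or if a joint passes its speed limit or range.

ROBOT

A 6-joint arm with a two-finger parallel gripper is mounted at the origin on the work surface. World frame = base frame: x ahead of the robot, y to its left, z up, the work surface at z = 0. Lengths are in m, angles in degrees, forces in N, time in s.
With the tool pointing down it reaches from about 0.375 to 0.9 m from the base axis. Payload 3.1 kg.
Tool frame: the origin (TCP) lies at the centre of the arm's flange, where the gripper is bolted on; the fingertips stand 182 mm ahead of it and the grasp point (between the pads) lies bot.grip_point_offset ahead of it (bot.grip_point_offset is the distance from the TCP to the grasp point, in m); x points along the fingers, z is the direction in which the jaws open and shut, and the axes are right-handed (so a half turn about x gives the same grasp; the last joint's range is limited). The gripper opens to 87 mm and grips with 3 to 60 N. Pads are 19 mm wide; open, the fingers measure 117 mm over their backs; the gripper's body (75 mm by 190 mm) begins 51 mm behind the grasp point.
Start: joints at [-86.889, 30.224, 82.088, -0, 67.689, -10.227], TCP at [0.144, -0.608, 0.405] pointing down, gripper open.
Joint ranges: [-176.69, 176.69], [-43.24, 126.21], [12.49, 139.97], [-82, 262], [0, 151.66], [-163.58, 163.58]. Speed limits (degrees/s): [159.86, 159.86, 180, 180, 180, 180].

INTERFACE

Orientations are given as a 3x3 rotation matrix whose columns are the frame's x, y, z axes.
In Python, from rig import bot gives the robot as it stands.
- The arm moves only by the tool step_arm, never from a script. Its argument "motion" is a list that holds one entry, the list of rows, each a list of 7 numbers: the turn, a rotation vector about the world's x, y, z in degrees, then the shift along the world's x, y, z in mm, then the finger opening in mm, from 0 to 87. A call has 1 to 12 rows; each row is the pose to reach, as a shift and turn from the pose commanded when the call began; what a row does not reach only later rows make up. A row lasts 1/12 s, in which the tool goes at most 41.7 mm and 7.16 degrees, less where a joint would pass 70% of its speed; a pose out of reach is approached as far as the arm can. A call with a gripper value outside its range is refused whole. The fingers move at their own pace and stop on an object; the grip force is fixed at half the most. Time passes only in rows, so rows that repeat a pose let the fingers close. It gives the time, the measured TCP pose, the force and the opening at its end, in the units of the state.
- bot.read_state(): the state, without advancing time (a new reading comes with each control period).
- bot.capture(name): name is "side" or "top"; returns a dict with "frame" (384x512x3 uint8, red, green, blue), "range_z" (384x512 float32, m along the optical axis (not along the pixel's ray), 0 where there is no reading), "fx", "fy", "cx", "cy" (pixels), "cam_to_world" (4x4, takes a point from camera to world coordinates). Camera axes: x right, y down, z forward; pixel columns grow to the right and rows downward; lengths in m; the calibration is good to about 2 mm. A picture is of the moment at which its call begins.
- bot.hand_in(): hands the job in, once; it reports no verdict.
The state is a dict: "time_s": time; "joint_positions": joint angles; "qvel": joint speeds; "tau": joint torques, N m; "position": TCP position; "tcp_rot": TCP orientation; "force": force on the tool from outside, world axes, zero at the start; "moment": the same for the moment, N m; "opening": opening from 0.0 (shut) to 1.0 (fully open).
Only numpy, scipy, OpenCV 4.12 (cv2) and the standard library are available. Lean on these libraries where they do the work, as an engineer would, in place of code of your own. Each camera call takes 0.05 s, during which the arm holds its last target.

## Working session

There is one attempt and no reset: what is moved stays moved. The work goes in short steps, Python scripts to look and compute and a tool call to move; the robot and the scene stay as the last step left them, time stands still between calls to the robot, and variables do not carry over. Pictures are saved under pics/ and viewed, and the job is handed in when it is done.

Besides the shell and the picture viewer there is one more tool, called as name(argument=value, ...), one argument or row to a line, values as JSON. step_arm: Moves the arm, as the interface text tells. Its arguments: {"type":"object","properties":{"motion":{"type":"array"}},"required":["motion"]}

```bash
ls; mkdir -p pics
python3 - <<'E'
from rig import bot
import cv2,numpy as np
s=bot.read_state()
for k,v in s.items(): print(k,np.round(v,4).tolist())
print(bot.grip_point_offset)
for n in("top","side"):
    c=bot.capture(n)
    np.savez(f"{n}0.npz",**c)
    cv2.imwrite(f"pics/{n}0.png",cv2.resize(c["frame"][:,:,::-1],None,fx=1.5,fy=1.5,interpolation=cv2.INTER_CUBIC))
    print(n,c["fx"],c["cx"],c["cy"],np.round(c["cam_to_world"],3).tolist())
E
```

```text
pics
time_s 0.0
joint_positions [-86.8894, 30.2792, 82.1568, 0.0022, 67.6893, -10.2264]
qvel [0.083, 0.0345, -0.007, 0.0343, -0.0481, -0.1402]
tau [-0.0003, -44.004, -17.6595, 0.0633, 0.0582, -0.0002]
position [0.1442, -0.6078, 0.4038]
tcp_rot [[-0.0001, 0.973, 0.2307], [0.0022, 0.2307, -0.973], [-1.0, 0.0004, -0.0021]]
force [0.5553, 0.0836, -0.6828]
moment [-0.0177, -0.0031, -0.0238]
opening 0.9976
0.1635
top 368.3784401422205 259.61455683091975 194.21253578214598 [[0.004, -0.995, 0.096, 0.449], [-1.0, -0.003, 0.014, -0.026], [-0.014, -0.096, -0.995, 1.138], [0.0, 0.0, 0.0, 1.0]]
side 443.8196957669291 249.47161754370907 191.82917611488057 [[0.998, -0.041, 0.052, 0.461], [-0.066, -0.709, 0.702, -1.005], [0.008, -0.704, -0.71, 1.052], [0.0, 0.0, 0.0, 1.0]]
```

View pics/top0.png

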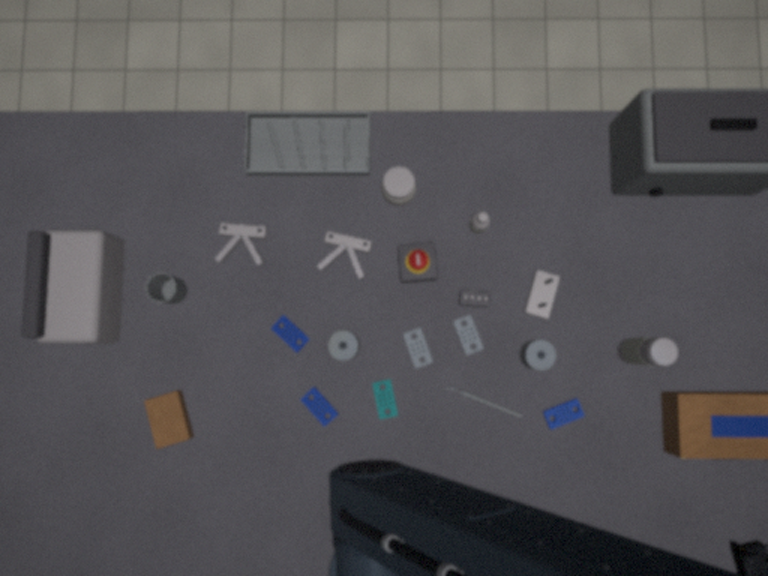

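View pics/side0.png

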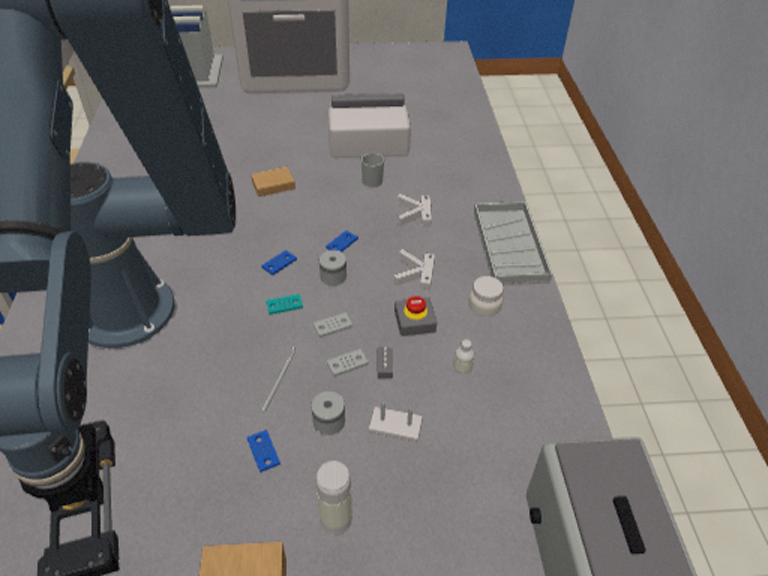

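The top view shows two steel plates at (418,348) and (468,335), and canisters at (343,345) and (541,354). The docks are at (240,240) and (345,250), the stop switch at (417,262) and the bed at (543,294). The blue and turquoise plates are decoys. Next I'll measure these.

```bash
cat > h.py <<'E'
import numpy as np,cv2
from rig import bot
def load(n):
    return dict(np.load(n))
def ray(c,u,v,z):
    T=c["cam_to_world"];d=T[:3,:3]@np.array([(u-c["cx"])/c["fx"],(v-c["cy"])/c["fy"],1.]);o=T[:3,3]
    return o+d*(z-o[2])/d[2]
def px(c,p):
    T=c["cam_to_world"];q=T[:3,:3].T@(np.array(p)-T[:3,3]);return q[0]/q[2]*c["fx"]+c["cx"],q[1]/q[2]*c["fy"]+c["cy"]
def cloud(c):
    z=c["range_z"].astype(float);v,u=np.mgrid[:z.shape[0],:z.shape[1]]
    P=np.stack([(u-c["cx"])/c["fx"]*z,(v-c["cy"])/c["fy"]*z,z],-1)
    T=c["cam_to_world"];W=P@T[:3,:3].T+T[:3,3];W[z==0]=np.nan;return W
def snap(name,tag):
    c=bot.capture(name);np.savez(f"{name}{tag}.npz",**c);return c
def crop(c,fn,u0,u1,v0,v1,s):
    im=c["frame"][v0:v1,u0:u1,::-1];cv2.imwrite(fn,cv2.resize(im,None,fx=s,fy=s,interpolation=cv2.INTER_CUBIC))
E
python3 - <<'E'
from h import *
c=load("top0.npz");d=load("side0.npz")
crop(c,"pics/t0c.png",130,400,130,300,2.9)
crop(d,"pics/s0c.png",160,340,110,310,3)
W=cloud(c);print([np.round(W[v,u],3).tolist() for u,v in[(255,240),(278,231),(312,223),(228,230),(361,237),(278,173),(300,290),(362,195)]])
W=cloud(d);print([np.round(W[v,u],3).tolist() for u,v in[(222,216),(232,241),(255,240),(277,200),(260,287)]])
E
```

```text
[[0.417, 0.003, -0.001], [0.445, -0.067, 0.008], [0.47, -0.171, 0.007], [0.448, 0.081, 0.054], [0.429, -0.307, 0.056], [0.616, -0.065, 0.06], [0.268, -0.134, 0.001], [0.556, -0.324, 0.01]]
[[0.444, -0.074, 0.007], [0.472, -0.176, 0.007], [0.539, -0.189, 0.023], [0.616, -0.065, 0.06], [0.542, -0.342, 0.011]]
```

View pics/t0c.png

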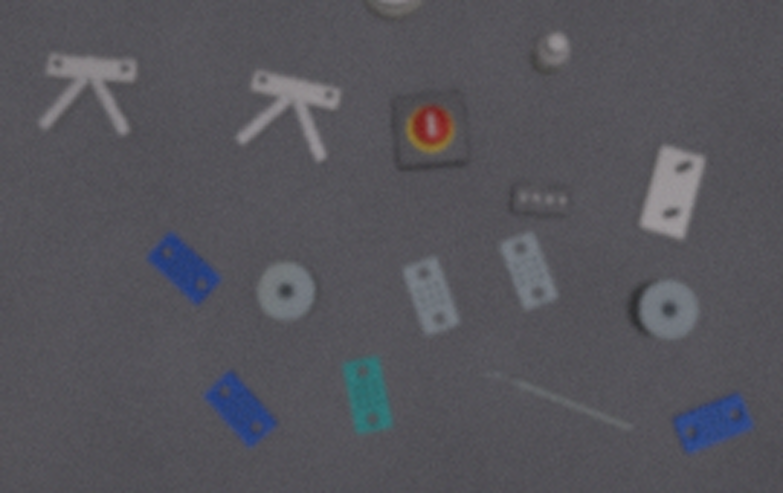

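View pics/s0c.png

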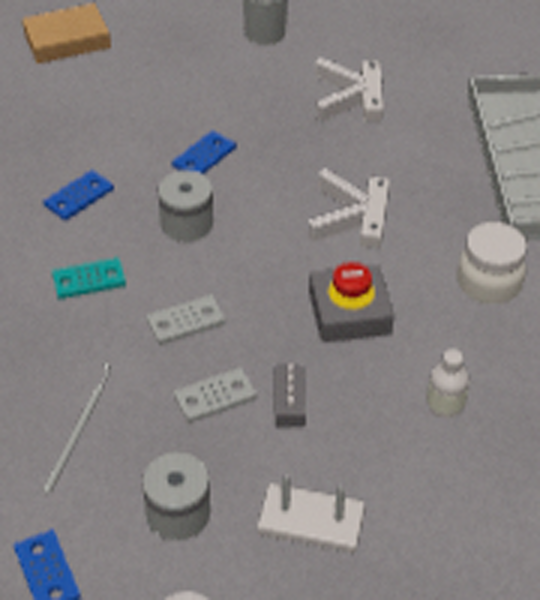

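```bash
cat >> h.py <<'E'
def masks(c):
    f=c["frame"].astype(int);hsv=cv2.cvtColor(c["frame"],cv2.COLOR_RGB2HSV)
    return f,hsv
def bright(c,th=105):
    f,h=masks(c);return ((f.min(2)>th)&(h[...,1]<70)).astype(np.uint8)
def rect_at(c,p,z,th=105,r=25,show=True):
    """contour nearest predicted pixel, cornered & cast to plane z"""
    m=bright(c,th)
    u,v=px(c,p);cs,_=cv2.findContours(m,cv2.RETR_EXTERNAL,cv2.CHAIN_APPROX_NONE)
    cs=[k for k in cs if cv2.contourArea(k)>40]
    k=min(cs,key=lambda k:np.hypot(*(np.array(cv2.minAreaRect(k)[0])-[u,v])))
    W=np.array([ray(c,a,b,z)[:2] for a,b in k[:,0,:]],np.float32)*1000
    (cx,cy),(w,h),an=cv2.minAreaRect(W)
    if w<h: w,h,an=h,w,an+90
    return np.array([cx,cy]),(w,h),(an+90)%180-90
E
python3 - <<'E'
from h import *
for n in("top0","side0"):
    c=load(n+".npz");W=cloud(c);f,h=masks(c);print(n)
    for nm,p,z in[("p1",(.445,-.067,.008),.008),("p2",(.47,-.171,.008),.008),("bed",(.556,-.324,.015),.015)]:
        for th in (95,115): print(nm,th,[np.round(x,1).tolist() if not np.isscalar(x) else round(x,1) for x in rect_at(c,p,z,th)])
    red=(((h[...,0]<8)|(h[...,0]>172))&(h[...,1]>130)&(f[...,0]>90)).astype(np.uint8)
    cs,_=cv2.findContours(red,cv2.RETR_EXTERNAL,cv2.CHAIN_APPROX_NONE)
    for k in cs:
        if cv2.contourArea(k)>40:
            q=W[...,:][red>0];(u,v),r=cv2.minEnclosingCircle(k)
            print("red",u,v,r,np.round(ray(c,u,v,.06)*1000,1),np.nanmax(q[:,2]))
    # height-based masks
    for nm,p in[("c1",(.448,.081)),("c2",(.429,-.307)),("cap",(.616,-.065))]:
        d=np.hypot(W[...,0]-p[0],W[...,1]-p[1]);lo=.05
        m=(d<.05)&(W[...,2]>lo)&(W[...,2]<.07);Q=W[m]
        (a,b),r=cv2.minEnclosingCircle((Q[:,:2]*1000).astype(np.float32));print(nm,"depth ctr",np.round(Q.mean(0)*1000,1),"mec",round(a,1),round(b,1),round(r,1),m.sum())
E
```

```text
top0
p1 95 [[443.8, -67.5], [77.5, 41.6], 19.6]
p1 115 [[635.7, 83.8], [94.7, 77.1], 77.0]
p2 95 [[470.8, -170.8], [77.2, 41.5], 21.5]
p2 115 [[553.8, -323.0], [91.0, 48.2], -16.4]
bed 95 [[553.1, -321.4], [95.0, 52.6], -16.4]
bed 115 [[553.1, -321.2], [90.5, 47.9], -16.4]
red 278.5 172.5 6.041623115539551 [617.3 -66.8  60. ] 0.06445769799632362
c1 depth ctr [446.8  80.3  55.8] mec 446.8 80.8 30.0 323
c2 depth ctr [ 430.2 -303.2   55.5] mec 430.2 -303.3 30.2 334
cap depth ctr [615.6 -65.5  60.5] mec 616.3 -65.4 20.1 143
side0
p1 95 [[566.1, 499.4], [2325.8, 1302.5], -86.7]
p1 115 [[620.0, 490.9], [2186.0, 1265.1], 86.4]
p2 95 [[566.1, 499.4], [2325.8, 1302.5], -86.7]
p2 115 [[620.0, 490.9], [2186.0, 1265.1], 86.4]
bed 95 [[565.4, 489.3], [2310.2, 1293.7], -86.7]
bed 115 [[619.0, 480.9], [2171.4, 1256.7], 86.4]
red 276.8442687988281 202.3688507080078 6.3061909675598145 [614.5 -75.1  60. ] 0.0649148979571591
c1 depth ctr [446.9  75.2  54.5] mec 447.2 76.1 30.9 186
c2 depth ctr [ 430.4 -309.1   54.9] mec 430.7 -308.5 29.7 328
cap depth ctr [615.2 -72.6  59. ] mec 615.4 -71.1 20.8 115
```

The two views disagree by about 6 mm in y. I'll move above the cap and use the gripper as a reference to see which camera is off.

step_arm(
  motion=[
    [[0,0,7,39,45,0,87],[0,0,14,78,90,0,87],[0,0,21,118,135,0,87],[0,0,28,157,180,0,87],[0,0,35,196,225,0,87],[0,0,42,236,270,0,60],[0,0,48,275,315,0,60],[0,0,54,314,360,0,60],[0,0,60,354,405,0,60],[0,0,66,393,450,0,60],[0,0,72,433,495,0,60],[0,0,76.7,472,540,0,60]],
  ],
)

```text
time_s: 1.1
position: [0.4741, -0.2297, 0.4045]
tcp_rot: [[-0.001, -0.005, 1.0], [0.0, 1.0, 0.005], [-1.0, 0.0, -0.001]]
force: [-0.2, -0.6, 0.8]
opening: 0.699
```

step_arm(
  motion=[
    [[0,0,0,0,0,0,60],[0,0,0,0,0,0,60],[0,0,0,0,0,0,60],[0,0,0,0,0,0,60],[0,0,0,0,0,0,60],[0,0,0,0,0,0,60]],
  ],
)

```text
time_s: 1.6
position: [0.4724, -0.2329, 0.4047]
tcp_rot: [[-0.0, 0.002, 1.0], [0.0, 1.0, -0.002], [-1.0, 0.0, -0.0]]
force: [0.2, -0.5, -0.1]
opening: 0.687
```

step_arm(
  motion=[
    [[0,0,0,24,28,0,60],[0,0,0,48,55,0,60],[0,0,0,72,83,0,60],[0,0,0,96,110,-20,60],[0,0,0,120,138,-50,60],[0,0,0,144,165,-80,60],[0,0,0,144,165,-100,60],[0,0,0,144,165,-100,60],[0,0,0,144,165,-100,60],[0,0,0,144,165,-100,60],[0,0,0,144,165,-100,60]],
  ],
)

```text
time_s: 2.52
position: [0.6172, -0.0682, 0.3067]
tcp_rot: [[0.003, 0.001, 1.0], [-0.001, 1.0, -0.001], [-1.0, -0.001, 0.003]]
force: [0.3, 0.6, -0.2]
opening: 0.69
```

Run:
```python
from h import *
s=bot.read_state();print(s["position"],s["opening"])
for n in("top","side"):
    c=snap(n,"1");cv2.imwrite(f"pics/{n}1.png",cv2.resize(c["frame"][:,:,::-1],None,fx=1.5,fy=1.5,interpolation=cv2.INTER_CUBIC))
```

```text
[ 0.61724941 -0.06816401  0.30670325] 0.6902485032997262
```

View pics/top1.png

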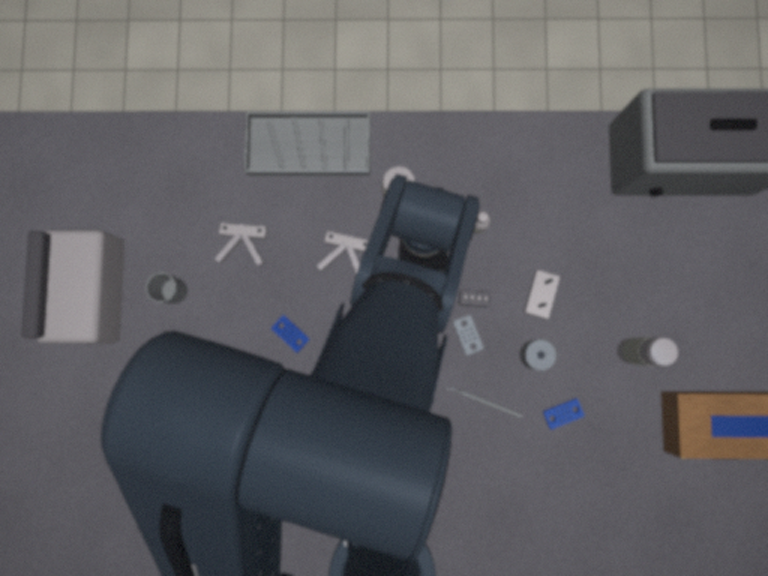

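View pics/side1.png

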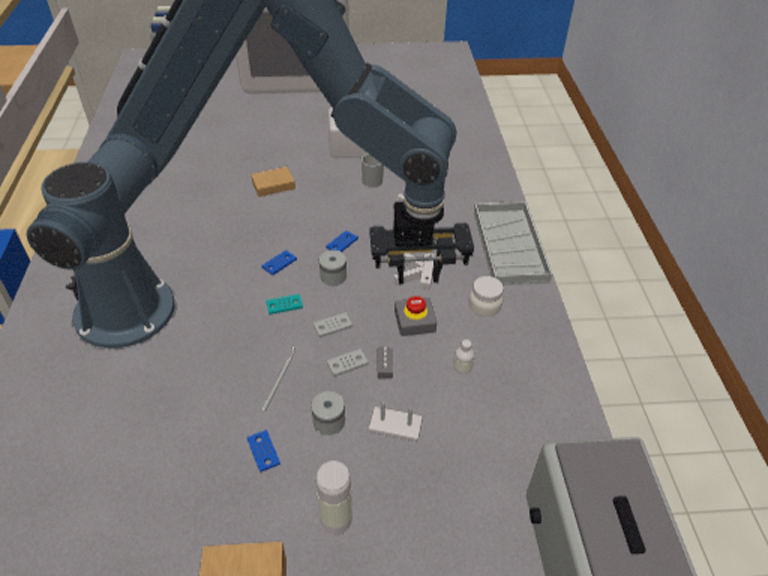

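The clear view confirms two steel plates only. Now I'll check the fingers in the side cloud against the known TCP.

Run:
```python
from h import *
c=load("side1.npz");W=cloud(c);d=np.hypot(W[...,0]-.617,W[...,1]+.068)
m=(d<.15)&(W[...,2]>.11)&(W[...,2]<.35);Q=W[m]*1000
for z0 in range(110,340,12):
    q=Q[(Q[:,2]>z0)&(Q[:,2]<z0+12)]
    if len(q): print(z0,len(q),"x",np.round(np.percentile(q[:,0],[0,5,50,95,100])),"y",np.round(np.percentile(q[:,1],[0,10,50,90,100]),1))
v,u=np.nonzero(m);print(Q[:,2].min())
crop(c,"pics/s1c.png",230,330,120,230,6)
for n in("top0","side0","side1"):
    c=load(n+".npz");W=cloud(c)
    for x,y in[(.5,-.2),(.35,.0),(.55,.2),(.35,-.3),(.7,-.2)]:
        a=(np.hypot(W[...,0]-x,W[...,1]-y)<.03)&(abs(W[...,2])<.006);print(n,x,y,round(np.nanmean(W[a][:,2])*1000,2),end=" ; ")
    print()
```

```text
122 19 x [578. 578. 646. 653. 653.] y [-80.8 -79.7 -77.  -62.2 -52.3]
134 19 x [578. 578. 646. 654. 655.] y [-83.2 -80.9 -78.4 -74.2 -72.6]
146 23 x [578. 578. 646. 654. 657.] y [-80.9 -80.3 -77.3 -68.7 -61.9]
158 37 x [574. 574. 646. 656. 659.] y [-82.1 -80.6 -77.9 -71.2 -62.9]
170 17 x [577. 579. 651. 656. 658.] y [-81.6 -80.  -78.  -66.6 -58.6]
182 5 x [651. 651. 651. 651. 651.] y [-79.3 -73.4 -57.8 -56.5 -56.1]
194 84 x [529. 531. 642. 697. 701.] y [-108.5 -106.2 -103.8  -75.6  -41.8]
206 283 x [526. 540. 636. 691. 702.] y [-110.5 -105.6  -99.3  -60.2  -39.8]
218 215 x [521. 533. 643. 698. 709.] y [-110.9 -104.1  -91.7  -48.8  -40.1]
230 667 x [521. 526. 612. 705. 711.] y [-108.8  -97.7  -79.4  -44.8  -29.4]
242 107 x [566. 568. 596. 628. 632.] y [-96.5 -92.7 -89.6 -82.7 -43.5]
254 86 x [566. 566. 600. 630. 633.] y [-93.8 -92.5 -88.5 -82.7 -72.8]
266 39 x [566. 566. 600. 627. 633.] y [-94.7 -92.5 -88.8 -78.3 -67.4]
278 58 x [565. 566. 589. 627. 633.] y [-108.4 -104.9 -102.4  -63.7  -52.5]
290 204 x [566. 567. 582. 643. 650.] y [-107.5 -104.5  -92.1  -47.9  -32.5]
302 124 x [579. 583. 610. 644. 652.] y [-106.8 -102.3  -95.   -75.4  -57.2]
314 74 x [580. 582. 611. 645. 649.] y [-106.  -102.5  -96.9  -81.6  -58.5]
326 98 x [580. 582. 606. 642. 648.] y [-105.3 -102.5  -97.7  -80.7  -64.2]
338 113 x [580. 582. 608. 643. 647.] y [-107.3 -102.1  -94.8  -79.6  -63.4]
123.26655739583114
top0 0.5 -0.2 -0.54 ; top0 0.35 0.0 1.52 ; top0 0.55 0.2 -0.36 ; top0 0.35 -0.3 -0.41 ; top0 0.7 -0.2 -0.27 ; 
side0 0.5 -0.2 -0.82 ; side0 0.35 0.0 2.36 ; side0 0.55 0.2 -1.5 ; side0 0.35 -0.3 -1.2 ; side0 0.7 -0.2 -1.0 ; 
side1 0.5 -0.2 -0.68 ; side1 0.35 0.0 1.92 ; side1 0.55 0.2 -0.96 ; side1 0.35 -0.3 -1.3 ; side1 0.7 -0.2 -0.71 ;
```

View pics/s1c.png

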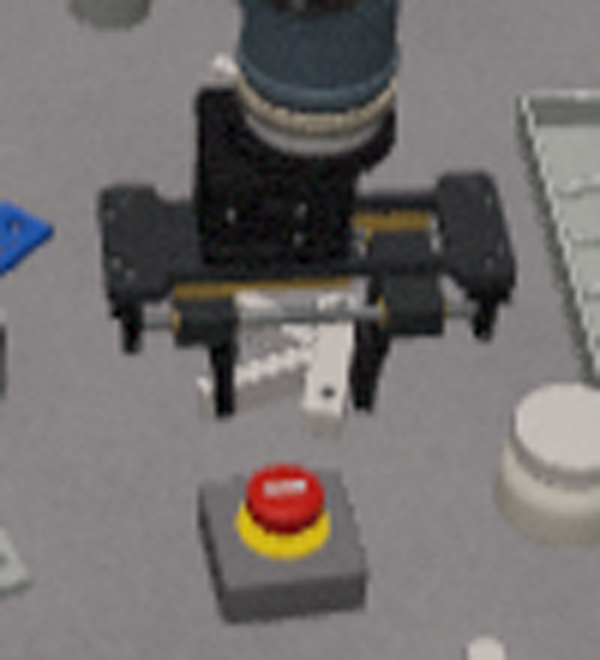

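The fingers' front face measures y≈-78, against an expected -77.7. So the side camera is right and the top camera reads about 5.5 mm too far in +y. Now I'll measure the plates, bed and docks in the side view and compare them with the top.

```bash
cat >> h.py <<'E'
def rect2(c,p,z,th,R=.075,extra=None):
    m=bright(c,th);W=cloud(c)
    near=(np.hypot(W[...,0]-p[0],W[...,1]-p[1])<R)&(W[...,2]>-.004)&(W[...,2]<z+.006)
    m=(m>0)&near;cs,_=cv2.findContours(m.astype(np.uint8),cv2.RETR_EXTERNAL,cv2.CHAIN_APPROX_NONE)
    k=max(cs,key=cv2.contourArea)
    P=np.array([ray(c,a,b,z)[:2] for a,b in k[:,0,:]],np.float32)*1000
    (cx,cy),(w,h),an=cv2.minAreaRect(P)
    if w<h: w,h,an=h,w,an+90
    return np.round([cx,cy,w,h,(an+90)%180-90],1).tolist()
E
python3 - <<'E'
from h import *
for n in("top0","side0"):
    c=load(n+".npz")
    print(n,[ (nm,th,rect2(c,p,z,th)) for nm,p,z in[("p1",(.444,-.071),.008),("p2",(.471,-.175),.008),("bed",(.553,-.327),.015)] for th in((95,) if n[0]=="t" else (125,140))])
    W=cloud(c)
    for nm,p in[("dA",(.65,.26)),("dB",(.63,.08))]:
        m=(np.hypot(W[...,0]-p[0],W[...,1]-p[1])<.09)&(W[...,2]>.012)&(W[...,2]<.05)
        q=W[m];print(nm,m.sum(),np.round(q.min(0)*1000),np.round(q.max(0)*1000),np.round(np.median(q[:,2])*1000,1))
d=load("side0.npz");crop(d,"pics/dk.png",250,310,120,200,8)
crop(d,"pics/bed.png",240,290,260,300,12)
c=load("top0.npz");crop(c,"pics/dkt.png",135,255,140,190,6)
E
```

```text
top0 [('p1', 95, [443.8, -67.5, 77.5, 41.6, 19.6]), ('p2', 95, [470.9, -170.8, 77.1, 41.5, 21.5]), ('bed', 95, [553.1, -321.4, 95.0, 52.6, -16.4])]
dA 448 [610. 246.  12.] [697. 345.  30.] 22.7
dB 434 [582.  29.  12.] [681. 138.  31.] 22.5
side0 [('p1', 125, [443.7, -78.5, 146.0, 144.9, 86.6]), ('p1', 140, [443.1, -70.3, 73.5, 35.3, 20.9]), ('p2', 125, [463.3, -182.6, 146.9, 132.4, 88.1]), ('p2', 140, [470.4, -172.9, 73.8, 35.9, 21.0]), ('bed', 125, [551.7, -339.0, 145.7, 145.3, 86.6]), ('bed', 140, [552.0, -326.6, 90.3, 51.6, -16.6])]
dA 249 [609. 243.  12.] [695. 342.  31.] 21.3
dB 328 [583.  23.  12.] [680. 131.  29.] 21.1
```

View pics/dkt.png

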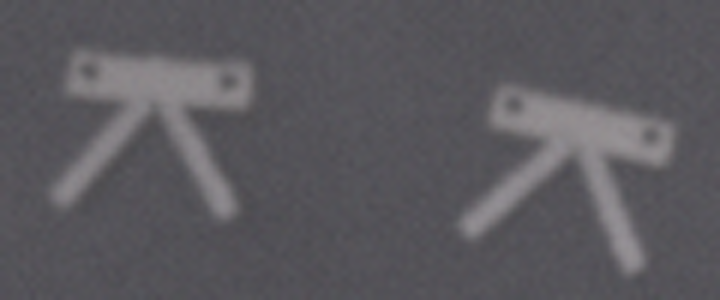

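View pics/dk.png

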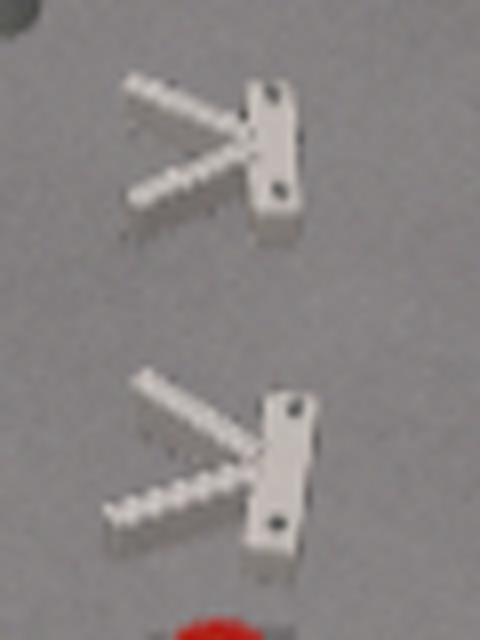

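View pics/bed.png

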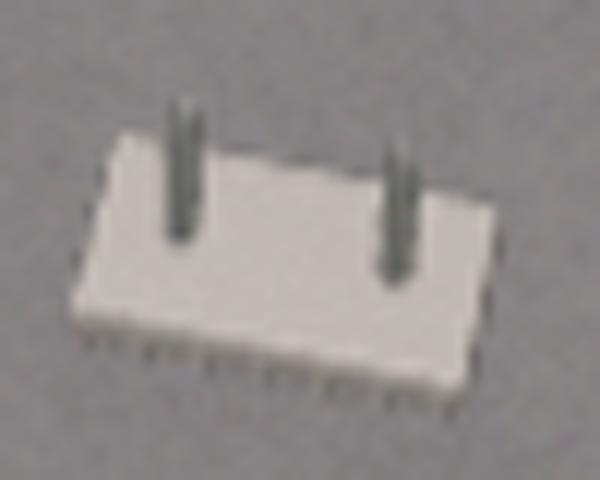

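```bash
cat > dock.py <<'E'
from h import *
for n,th in(("top0",98),("side0",150),("side0",160)):
    c=load(n+".npz");m=bright(c,th)
    for nm,p in[("dA",(.65,.295)),("dB",(.63,.085))]:
        v,u=np.nonzero(m);P=np.array([ray(c,a,b,.025)[:2] for a,b in zip(u,v)])*1000
        P=P[np.hypot(P[:,0]-p[0]*1000,P[:,1]-p[1]*1000)<75]
        # iterate direction
        th0=0.;cen=P.mean(0)
        B=P[P[:,0]>np.percentile(P[:,0],60)]
        for it in range(6):
            d=np.array([np.cos(th0),np.sin(th0)]);e=np.array([-d[1],d[0]])
            a=P@d;b=P@e;mx=np.percentile(a,99.5)
            blk=a>mx-18; mid=(b[blk].min()+b[blk].max())/2
            w=(a<mx-32)
            L=[]
            for s in(1,-1):
                q=P[w&(s*(b-mid)>4)].astype(np.float32)
                vx,vy,x0,y0=cv2.fitLine(q,cv2.DIST_L2,0,.01,.01).ravel()
                if vx<0: vx,vy=-vx,-vy
                L.append((np.array([vx,vy]),np.array([x0,y0]),len(q)))
            bis=L[0][0]+L[1][0];th0=np.arctan2(bis[1],bis[0])
        d=np.array([np.cos(th0),np.sin(th0)])
        A=np.stack([L[0][0],-L[1][0]],1);t=np.linalg.solve(A,L[1][1]-L[0][1]);X=L[0][1]+t[0]*L[0][0]
        ang=np.degrees(np.arccos(L[0][0]@L[1][0]))
        seat=X-62.8*d
        ends=[];e=np.array([-d[1],d[0]])
        rel=(P-seat)
        print(n,th,nm,"V angle",round(ang,1),"dir",round(np.degrees(th0),1),"X",X.round(1),"seat",seat.round(1),"rel a range",(rel@d).min().round(1),(rel@d).max().round(1),"b",(rel@e)[w].min().round(1),(rel@e)[w].max().round(1),[l[2] for l in L])
E
python3 dock.py
```

```text
top0 98 dA V angle 71.4 dir -4.9 X [678.6 294.1] seat [616.  299.5] rel a range -2.3 80.1 b -47.9 48.5 [88, 85]
top0 98 dB V angle 72.9 dir -13.1 X [654.8  77.1] seat [593.6  91.3] rel a range -1.4 81.3 b -48.5 48.8 [95, 98]
side0 150 dA V angle 71.9 dir -3.6 X [676.7 289.8] seat [614.  293.7] rel a range -0.3 78.4 b -48.0 47.4 [33, 27]
side0 150 dB V angle 70.1 dir -12.5 X [655.7  73. ] seat [594.4  86.6] rel a range -2.3 77.9 b -48.4 47.0 [40, 43]
side0 160 dA V angle 72.3 dir -4.9 X [676.2 289. ] seat [613.6 294.4] rel a range 2.5 77.9 b -42.9 46.8 [23, 24]
side0 160 dB V angle 70.4 dir -13.3 X [654.8  72.6] seat [593.7  87.1] rel a range -0.9 78.2 b -44.0 46.7 [32, 34]
```

Dock seats: A (614.5,294) facing -4.5°, B (594,86.5) facing -13°, matching in both views after the 5.3 mm shift. Next I'll press the button with closed fingers.

step_arm(
  motion=[
    [[0,0,0,-1.5,-3,0,0],[0,0,0,-1.5,-3,-10,0],[0,0,0,-1.5,-3,-20,0],[0,0,0,-1.5,-3,-30,0],[0,0,0,-1.5,-3,-40,0],[0,0,0,-1.5,-3,-50,0],[0,0,0,-1.5,-3,-54,0],[0,0,0,-1.5,-3,-54,0],[0,0,0,-1.5,-3,-54,0],[0,0,0,-1.5,-3,-54,0]],
  ],
)

```text
time_s: 3.45
position: [0.616, -0.0696, 0.2509]
tcp_rot: [[0.001, -0.001, 1.0], [-0.0, 1.0, 0.001], [-1.0, -0.0, 0.001]]
force: [0.6, 0.6, 0.9]
opening: 0.037
```

step_arm(
  motion=[
    [[0,0,0,0,0,-2,0],[0,0,0,0,0,-4,0],[0,0,0,0,0,-6,0],[0,0,0,0,0,-7,0],[0,0,0,0,0,-8,0],[0,0,0,0,0,-8,0],[0,0,0,0,0,-8,0],[0,0,0,0,0,-8,0]],
  ],
)

```text
time_s: 4.12
position: [0.6158, -0.0696, 0.2431]
tcp_rot: [[0.001, -0.001, 1.0], [-0.0, 1.0, 0.001], [-1.0, -0.0, 0.001]]
force: [-0.3, -0.3, 3.2]
opening: 0.007
```

step_arm(
  motion=[
    [[0,0,0,0,0,-1,0],[0,0,0,0,0,-2,0],[0,0,0,0,0,-3,0],[0,0,0,0,0,-4,0],[0,0,0,0,0,-4,0],[0,0,0,0,0,-4,0]],
  ],
)

```text
time_s: 4.62
position: [0.6158, -0.0696, 0.2386]
tcp_rot: [[0.0, -0.001, 1.0], [-0.0, 1.0, 0.001], [-1.0, -0.0, 0.0]]
force: [-0.1, -0.6, 2.7]
opening: 0.003
```

step_arm(
  motion=[
    [[0,0,0,0,0,-0.5,0],[0,0,0,0,0,-1,0],[0,0,0,0,0,-1,0],[0,0,0,0,0,-1,0]],
  ],
)

```text
time_s: 4.95
position: [0.6158, -0.0696, 0.2385]
tcp_rot: [[0.001, -0.001, 1.0], [-0.0, 1.0, 0.001], [-1.0, -0.0, 0.001]]
force: [-0.6, 1.1, 8.3]
opening: 0.009
```

step_arm(
  motion=[
    [[0,0,0,0,0,-1,0],[0,0,0,0,0,-1.5,0],[0,0,0,0,0,-1.5,0],[0,0,0,0,0,-1.5,0]],
  ],
)

```text
time_s: 5.28
position: [0.6158, -0.0696, 0.2384]
tcp_rot: [[0.001, -0.001, 1.0], [-0.0, 1.0, 0.001], [-1.0, -0.0, 0.001]]
force: [-2.5, 0.3, 15.3]
opening: 0.003
```

The button has bottomed out: position is unchanged while force rose to 15 N. Next is plate 1.

step_arm(
  motion=[
    [[0,0,0,0,0,20,0],[0,0,0,0,0,50,20],[0,0,-7,-20,0,70,60],[0,0,-14,-45,0,70,60],[0,0,-21,-70,0,70,60],[0,0,-28,-95,0,70,60],[0,0,-35,-120,0,70,60],[0,0,-42,-145,0,70,60],[0,0,-49,-172.5,-2,70,60],[0,0,-56,-172.5,-2,60,60],[0,0,-63,-172.5,-2,40,60],[0,0,-69.7,-172.5,-2,20,60]],
  ],
)

```text
time_s: 6.28
position: [0.4428, -0.0717, 0.2561]
tcp_rot: [[0.002, 0.94, 0.342], [-0.001, 0.342, -0.94], [-1.0, 0.001, 0.001]]
force: [1.1, 1.1, -1.4]
opening: 0.67
```

step_arm(
  motion=[
    [[0,0,0,0,0,0,60],[0,0,0,0,0,0,60],[0,0,0,0,0,0,60]],
  ],
)

```text
time_s: 6.53
position: [0.4433, -0.0716, 0.2564]
tcp_rot: [[-0.0, 0.937, 0.35], [0.0, 0.35, -0.937], [-1.0, -0.0, -0.0]]
force: [-0.1, 0.6, 0.2]
opening: 0.69
```

Run:
```python
from h import *
s=bot.read_state();print(s["position"],np.degrees(np.arctan2(s["tcp_rot"][1][2],s["tcp_rot"][0][2])))
c=snap("side","2");print(rect2(c,(.443,-.0715),.008,140))
crop(c,"pics/s2.png",160,340,120,290,3.2)
W=cloud(c);m=(np.hypot(W[...,0]-.6155,W[...,1]+.071)<.03)&(W[...,2]>.045)&(W[...,2]<.08)
print(np.percentile(W[m][:,2],[50,90,98]))
c=load("side1.npz");W=cloud(c);m=(np.hypot(W[...,0]-.6155,W[...,1]+.071)<.03)&(W[...,2]>.045)&(W[...,2]<.08);print(np.percentile(W[m][:,2],[50,90,98]))
```

```text
[ 0.44327721 -0.07156474  0.25644769] -69.50783889947945
[442.8, -69.7, 73.1, 37.7, 19.9]
[0.05364194 0.05639854 0.0582936 ]
[0.05859594 0.06176136 0.06380021]
```

View pics/s2.png

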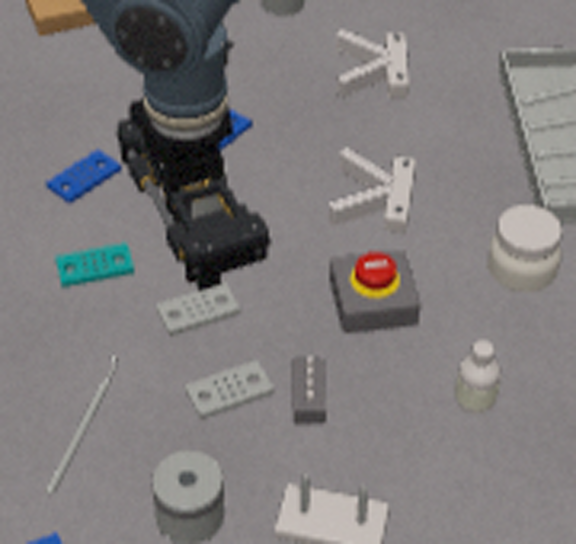

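The cap is confirmed about 5.5 mm lower, and the gripper sits over plate 1. Descending to grip it.

step_arm(
  motion=[
    [[0,0,0,0,0,-20,60],[0,0,0,0,0,-40,60],[0,0,0,0,0,-55,60],[0,0,0,0,0,-65,60],[0,0,0,0,0,-71,60],[0,0,0,0,0,-71,60],[0,0,0,0,0,-71,50],[0,0,0,0,0,-71,40],[0,0,0,0,0,-71,20],[0,0,0,0,0,-71,20],[0,0,0,0,0,-71,20],[0,0,0,0,0,-71,20]],
  ],
)

```text
time_s: 7.58
position: [0.4433, -0.0716, 0.1858]
tcp_rot: [[0.001, 0.938, 0.348], [-0.0, 0.348, -0.938], [-1.0, 0.001, 0.001]]
force: [-0.1, 1.1, 5.3]
opening: 0.427
```

step_arm(
  motion=[
    [[0,0,0,0,0,10,20],[0,0,0,0,0,30,20],[0,0,0,0,0,60,20],[0,0,0,0,0,90,20],[0,0,0,0,0,100,20],[0,0,0,0,0,100,20],[0,0,0,0,0,100,20]],
  ],
)

```text
time_s: 8.17
position: [0.443, -0.0715, 0.286]
tcp_rot: [[0.002, 0.938, 0.348], [-0.001, 0.348, -0.938], [-1.0, 0.001, 0.001]]
force: [-0.7, 0.9, -2.0]
opening: 0.428
```

Run:
```python
from h import *
s=bot.read_state();print(s["position"],s["force"],s["opening"],np.degrees(np.arctan2(s["tcp_rot"][1][2],s["tcp_rot"][0][2])))
c=snap("side","3");crop(c,"pics/s3.png",180,300,150,260,6)
for p in [(.4433,-.0716,.107),(.4433,-.0716,.103)]: print(px(c,p))
```

```text
[ 0.44302692 -0.07148599  0.28598862] [-0.7378288   0.86538517 -2.01122784] 0.4275543401590189 -69.65533266475975
(np.float64(220.49712312360566), np.float64(193.1152231380602))
(np.float64(220.54821497590177), np.float64(194.05340728378982))
```

View pics/s3.png

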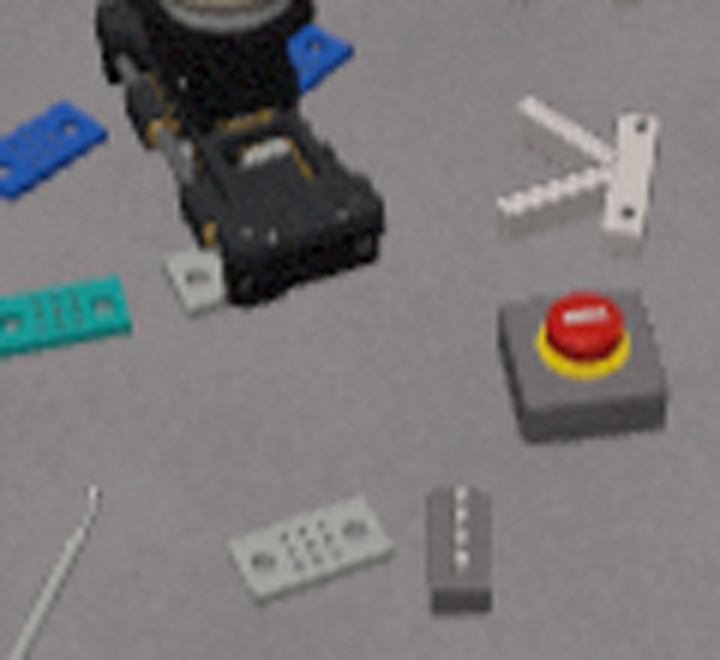

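Run:
```python
from h import *
c=load("side3.npz")
h=ray(c,180+198/6-.4,150+276/6-.4,.108)*1000;print(h.round(1))
a=np.radians(20.35);ex=np.array([np.cos(a),np.sin(a)]);ey=np.array([-ex[1],ex[0]])
r=h[:2]-[443,-71.5];print("along",r@ex,"across",r@ey)
for q in[(165,262),(190,315)]:
    h=ray(c,180+q[0]/6-.4,150+q[1]/6-.4,.108)*1000;r=h[:2]-[443,-71.5];print("edge along",r@ex,"across",r@ey)
```

```text
[419.7 -81.6 108. ]
along -25.30837181057701 across -1.3719449954909717
edge along -36.86257588983424 across 14.290871413055577
edge along -38.29553668730307 across -24.64440034884692
```

Run:
```python
from h import *
c=load("side0.npz")
def g(x,y,z): return ray(c,240+x/12-.46,260+y/12-.46,z)*1000
for nm,a,b,z in[("top",(184,98),(403,146),.065),("base",(181,242),(396,287),.015)]:
    A=g(*a,z);B=g(*b,z);print(nm,A.round(1),B.round(1),"mid",((A+B)/2).round(1),"L",np.hypot(*(A-B)[:2]).round(1),"ang",np.degrees(np.arctan2(*(B-A)[1::-1])))
t=load("top0.npz");W=cloud(t);crop(t,"pics/bedt.png",340,385,170,220,12)
```

```text
top [ 528.8 -315.8   65. ] [ 576.2 -331.5   65. ] mid [ 552.5 -323.7   65. ] L 50.0 ang -18.271404407863322
base [ 528.6 -320.5   15. ] [ 576.5 -335.5   15. ] mid [ 552.5 -328.    15. ] L 50.2 ang -17.337614924254098
```

View pics/bedt.png

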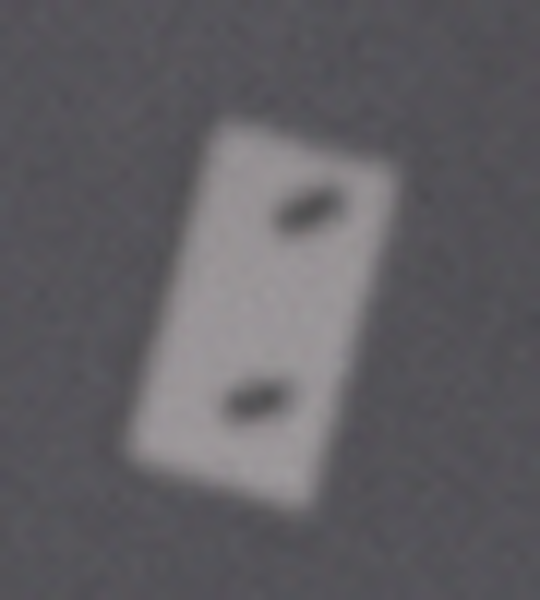

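Lengthwise centring of the gripped plate is within 0.5 mm. The bed middle is about (552.4,-325.5) at -17°, with y estimates from -324 to -327. Carrying the plate there.

step_arm(
  motion=[
    [[0,0,-4,11,-25,0,20],[0,0,-8,22,-51,0,20],[0,0,-12,33,-76,0,20],[0,0,-16,44,-102,0,20],[0,0,-20,55,-127,0,20],[0,0,-24,66,-152,0,20],[0,0,-28,77,-178,0,20],[0,0,-32,88,-203,0,20],[0,0,-36,99,-229,0,20],[0,0,-37.3,109.4,-254,0,20],[0,0,-37.3,109.4,-254,0,20],[0,0,-37.3,109.4,-254,0,20]],
  ],
)

```text
time_s: 9.22
position: [0.5523, -0.3268, 0.2828]
tcp_rot: [[-0.002, 0.956, -0.293], [0.002, -0.293, -0.956], [-1.0, -0.003, -0.001]]
force: [-0.6, -0.2, -1.4]
opening: 0.432
```

step_arm(
  motion=[
    [[0,0,0,0,0,-8,20],[0,0,0,0,0,-16,20],[0,0,0,0,0,-22,20],[0,0,0,0,0,-28,20],[0,0,0,0,0,-28,20],[0,0,0,0,0,-28,20]],
  ],
)

```text
time_s: 9.72
position: [0.5524, -0.325, 0.2565]
tcp_rot: [[-0.001, 0.957, -0.291], [0.001, -0.291, -0.957], [-1.0, -0.001, -0.001]]
force: [0.1, -0.6, -1.0]
opening: 0.435
```

Run:
```python
from h import *
s=bot.read_state();print(s["position"],s["force"],s["opening"],np.degrees(np.arctan2(s["tcp_rot"][1][2],s["tcp_rot"][0][2])))
c=snap("side","4");crop(c,"pics/s4.png",220,310,220,310,7)
c=snap("top","4");crop(c,"pics/t4.png",320,400,160,240,7)
```

```text
[ 0.55242652 -0.32495031  0.25654325] [ 0.10562077 -0.60061709 -1.02571407] 0.43466057956192794 -106.92777107131873
```

View pics/s4.png

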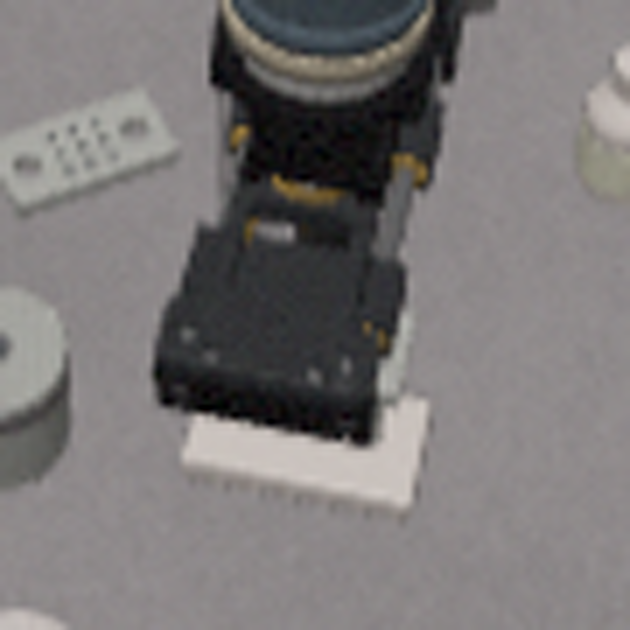

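The gripper is over the bed, and the plate bottom is about 5 mm above the pin tips. Lowering slowly while watching force.

step_arm(
  motion=[
    [[0,0,0,0,0,-3,20],[0,0,0,0,0,-6,20],[0,0,0,0,0,-9,20],[0,0,0,0,0,-9,20],[0,0,0,0,0,-9,20]],
  ],
)

```text
time_s: 10.23
position: [0.5524, -0.3255, 0.248]
tcp_rot: [[-0.0, 0.956, -0.292], [0.0, -0.292, -0.956], [-1.0, -0.001, -0.0]]
force: [-1.0, -0.2, -0.1]
opening: 0.424
```

step_arm(
  motion=[
    [[0,0,0,0,0,-2,20],[0,0,0,0,0,-4,20],[0,0,0,0,0,-6,20],[0,0,0,0,0,-6,20],[0,0,0,0,0,-6,20]],
  ],
)

```text
time_s: 10.65
position: [0.5525, -0.3255, 0.242]
tcp_rot: [[-0.0, 0.957, -0.292], [0.0, -0.292, -0.957], [-1.0, -0.001, -0.0]]
force: [-0.4, 0.7, -0.4]
opening: 0.428
```

No force, and the plate bottom is already at z≈56, so both pins have entered. Continuing down.

step_arm(
  motion=[
    [[0,0,0,0,0,-4,20],[0,0,0,0,0,-8,20],[0,0,0,0,0,-12,20],[0,0,0,0,0,-16,20],[0,0,0,0,0,-16,20]],
  ],
)

```text
time_s: 11.07
position: [0.5523, -0.3253, 0.225]
tcp_rot: [[-0.001, 0.957, -0.292], [0.001, -0.292, -0.957], [-1.0, -0.002, -0.001]]
force: [0.2, 1.4, -1.4]
opening: 0.426
```

step_arm(
  motion=[
    [[0,0,0,0,0,-4,20],[0,0,0,0,0,-8,20],[0,0,0,0,0,-12,20],[0,0,0,0,0,-16,20],[0,0,0,0,0,-20,20],[0,0,0,0,0,-22,20],[0,0,0,0,0,-22,20]],
  ],
)

```text
time_s: 11.65
position: [0.5524, -0.3254, 0.2035]
tcp_rot: [[-0.001, 0.956, -0.292], [0.001, -0.292, -0.956], [-1.0, -0.001, -0.0]]
force: [-0.3, 1.5, -1.9]
opening: 0.429
```

Down to about 2 mm above the base with no contact force. Lowering until contact, then releasing.

step_arm(
  motion=[
    [[0,0,0,0,0,-1,20],[0,0,0,0,0,-2,20],[0,0,0,0,0,-2,20],[0,0,0,0,0,-2,45],[0,0,0,0,0,-2,55],[0,0,0,0,0,-2,60],[0,0,0,0,0,-2,60],[0,0,0,0,0,10,60],[0,0,0,0,0,30,60],[0,0,0,0,0,60,60],[0,0,0,0,0,100,60]],
  ],
)

```text
time_s: 12.57
position: [0.5517, -0.3251, 0.3035]
tcp_rot: [[-0.004, 0.956, -0.292], [0.003, -0.292, -0.956], [-1.0, -0.005, -0.002]]
force: [-0.2, -0.5, -0.6]
opening: 0.688
```

step_arm(
  motion=[
    [[0,0,4,-10,20,0,60],[0,0,9,-30,50,0,60],[0,0,14,-50,85,0,60],[0,0,21,-70,120,0,60],[0,0,28,-82,153,0,60],[0,0,35,-82,153,0,60],[0,0,37.5,-82,153,0,60],[0,0,37.5,-82,153,0,60],[0,0,37.5,-82,153,0,60]],
  ],
)

```text
time_s: 13.32
position: [0.4708, -0.1727, 0.3051]
tcp_rot: [[0.002, 0.937, 0.35], [-0.001, 0.35, -0.937], [-1.0, 0.001, 0.002]]
force: [-0.5, -0.4, -0.1]
opening: 0.689
```

Run:
```python
from h import *
s=bot.read_state();print(s["position"],s["force"],s["opening"],np.degrees(np.arctan2(s["tcp_rot"][1][2],s["tcp_rot"][0][2])))
c=snap("side","5");crop(c,"pics/s5.png",180,310,170,310,4.2);W=cloud(c)
print(rect2(c,(.4705,-.1755),.008,140), rect2(c,(.4705,-.1755),.008,130,.05))
m=(np.hypot(W[...,0]-.5525,W[...,1]+.3255)<.012);print("stack z",np.nanmedian(W[m][:,2]))
```

```text
[ 0.47084614 -0.17272028  0.30514331] [-0.53718833 -0.39880919 -0.05037387] 0.6893720451859682 -69.5329239621481
[469.6, -173.0, 75.2, 39.5, 21.4] [470.0, -182.6, 97.9, 97.0, 49.0]
stack z 0.021793969100687205
```

View pics/s5.png

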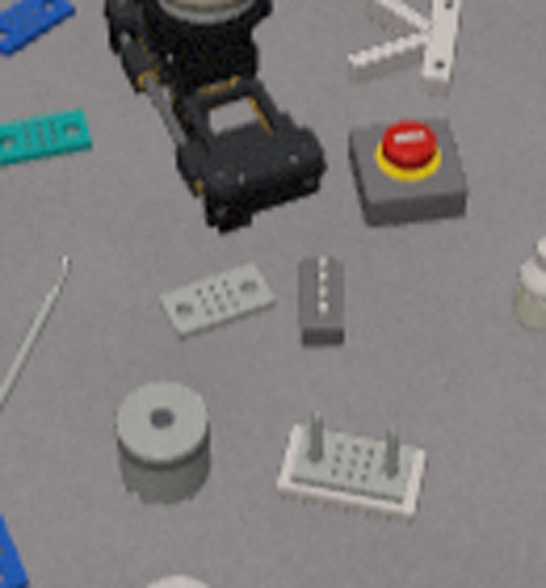

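Plate 1 is flat on the bed, its top at z≈22 mm. Now plate 2.

step_arm(
  motion=[
    [[0,0,0.4,-0.8,-0.8,-30,60],[0,0,0.4,-0.8,-0.8,-60,60],[0,0,0.4,-0.8,-0.8,-90,60],[0,0,0.4,-0.8,-0.8,-110,60],[0,0,0.4,-0.8,-0.8,-119,60],[0,0,0.4,-0.8,-0.8,-119,60],[0,0,0.4,-0.8,-0.8,-119,50],[0,0,0.4,-0.8,-0.8,-119,40],[0,0,0.4,-0.8,-0.8,-119,20],[0,0,0.4,-0.8,-0.8,-119,20],[0,0,0.4,-0.8,-0.8,-119,20],[0,0,0.4,-0.8,-0.8,-119,20]],
  ],
)

```text
time_s: 14.37
position: [0.47, -0.1735, 0.1859]
tcp_rot: [[0.001, 0.934, 0.357], [-0.001, 0.357, -0.934], [-1.0, 0.001, 0.001]]
force: [-0.7, -0.6, 4.3]
opening: 0.43
```

step_arm(
  motion=[
    [[0,0,0,0,0,10,20],[0,0,0,0,0,30,20],[0,0,0,0,0,60,20],[0,0,0,0,0,90,20],[0,0,0,0,0,100,20],[0,0,0,0,0,100,20],[0,0,0,0,0,100,20]],
  ],
)

```text
time_s: 14.95
position: [0.4696, -0.1732, 0.2856]
tcp_rot: [[0.001, 0.934, 0.357], [-0.001, 0.357, -0.934], [-1.0, 0.001, 0.001]]
force: [0.1, 0.3, -1.3]
opening: 0.43
```

Run:
```python
from h import *
s=bot.read_state();print(s["position"],s["force"],s["opening"],np.degrees(np.arctan2(s["tcp_rot"][1][2],s["tcp_rot"][0][2])))
c=snap("side","6");crop(c,"pics/s6.png",180,300,170,290,6)
```

```text
[ 0.46956999 -0.17321244  0.28558111] [ 0.07615085  0.32566098 -1.33697428] 0.4298913833682699 -69.06022481483299
```

View pics/s6.png

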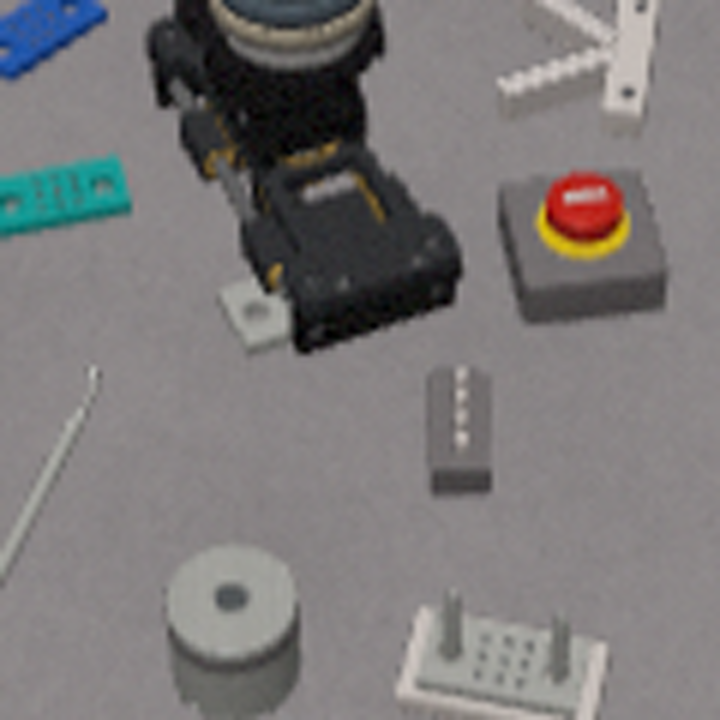

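Run:
```python
from h import *
c=load("side6.npz")
h=ray(c,180+257/6-.4,170+312/6-.4,.108)*1000
a=np.radians(20.94);ex=np.array([np.cos(a),np.sin(a)]);r=h[:2]-[469.6,-173.2];print("along",r@ex,r@[-ex[1],ex[0]])
```

```text
along -25.82423733102868 -2.8793491825794315
```

step_arm(
  motion=[
    [[0,0,-4,8,-15,0,20],[0,0,-8,16,-30,0,20],[0,0,-12,24,-45,0,20],[0,0,-16,33,-60,0,20],[0,0,-20,41,-75,0,20],[0,0,-24,49,-92,0,20],[0,0,-28,58,-107,0,20],[0,0,-32,66,-122,0,20],[0,0,-36,75,-138,0,20],[0,0,-37.9,82.8,-152.3,0,20],[0,0,-37.9,82.8,-152.3,0,20],[0,0,-37.9,82.8,-152.3,0,20]],
  ],
)

```text
time_s: 16.0
position: [0.552, -0.3257, 0.2828]
tcp_rot: [[-0.003, 0.956, -0.292], [0.003, -0.292, -0.956], [-1.0, -0.004, -0.002]]
force: [-0.2, 0.3, -2.1]
opening: 0.428
```

step_arm(
  motion=[
    [[0,0,0,0,0,-8,20],[0,0,0,0,0,-16,20],[0,0,0,0,0,-24,20],[0,0,0,0,0,-30,20],[0,0,0,0,0,-34,20],[0,0,0,0,0,-38,20],[0,0,0,0,0,-38,20],[0,0,0,0,0,-38,20]],
  ],
)

```text
time_s: 16.67
position: [0.5526, -0.3256, 0.2471]
tcp_rot: [[-0.0, 0.957, -0.292], [0.0, -0.292, -0.957], [-1.0, -0.0, -0.0]]
force: [0.4, -1.0, -0.0]
opening: 0.427
```

step_arm(
  motion=[
    [[0,0,0,0,0,-3,20],[0,0,0,0,0,-6,20],[0,0,0,0,0,-9,20],[0,0,0,0,0,-9,20]],
  ],
)

```text
time_s: 17.0
position: [0.5524, -0.3254, 0.2377]
tcp_rot: [[-0.001, 0.957, -0.292], [0.001, -0.292, -0.957], [-1.0, -0.001, -0.001]]
force: [0.3, 0.6, -1.5]
opening: 0.426
```

step_arm(
  motion=[
    [[0,0,0,0,0,-4,20],[0,0,0,0,0,-8,20],[0,0,0,0,0,-12,20],[0,0,0,0,0,-16,20],[0,0,0,0,0,-20,20],[0,0,0,0,0,-24,20],[0,0,0,0,0,-26,20],[0,0,0,0,0,-26,20]],
  ],
)

```text
time_s: 17.67
position: [0.5524, -0.3255, 0.2115]
tcp_rot: [[-0.001, 0.956, -0.292], [0.001, -0.292, -0.956], [-1.0, -0.001, -0.001]]
force: [0.4, 2.4, -1.0]
opening: 0.425
```

step_arm(
  motion=[
    [[0,0,0,0,0,-1,20],[0,0,0,0,0,-2,20],[0,0,0,0,0,-2,20],[0,0,0,0,0,-2,45],[0,0,0,0,0,-2,55],[0,0,0,0,0,-2,60],[0,0,0,0,0,-2,60],[0,0,0,0,0,10,60],[0,0,0,0,0,30,60],[0,0,0,0,0,60,60],[0,0,0,0,0,95,87]],
  ],
)

```text
time_s: 18.58
position: [0.5519, -0.3255, 0.3074]
tcp_rot: [[-0.003, 0.956, -0.292], [0.002, -0.292, -0.956], [-1.0, -0.003, -0.001]]
force: [1.0, 0.1, 0.4]
opening: 0.719
```

step_arm(
  motion=[
    [[0,0,0,-15,2,0,87],[0,0,2,-40,6,0,87],[0,0,4,-70,10,0,87],[0,0,4,-95,14,0,87],[0,0,4,-122,17,0,87],[0,0,4,-122,17,0,87],[0,0,4,-122,17,0,87],[0,0,4,-122,17,0,87]],
  ],
)

```text
time_s: 19.25
position: [0.4311, -0.3094, 0.3083]
tcp_rot: [[0.002, 0.974, -0.225], [-0.002, -0.225, -0.974], [-1.0, 0.003, 0.002]]
force: [0.2, 0.1, 0.2]
opening: 1.003
```

```bash
cat > look.py <<'E'
import sys
from h import *
t=sys.argv[1]
s=bot.read_state();print(s["time_s"],s["position"].round(4) if hasattr(s["position"],'round') else s["position"],np.round(s["force"],1),s["opening"],np.degrees(np.arctan2(s["tcp_rot"][1][2],s["tcp_rot"][0][2])).round(1))
c=snap("side",t);b=snap("top",t);W=cloud(c);Wt=cloud(b);Wt[...,1]-=.0054
crop(c,f"pics/s{t}.png",160,340,110,310,3)
crop(b,f"pics/t{t}.png",130,400,110,310,2.9)
for nm,p in[("c1",(.447,.0757)),("c2",(.4305,-.3085))]:
  for w,V in(("side",W),("top",Wt)):
    d=np.hypot(V[...,0]-p[0],V[...,1]-p[1]);Q=V[(d<.06)&(V[...,2]>.05)&(V[...,2]<.063)]
    if len(Q)>20:
        (a,e),r=cv2.minEnclosingCircle((Q[:,:2]*1000).astype(np.float32));print(nm,w,round(a,1),round(e,1),"r",round(r,1),len(Q))
m=(np.hypot(W[...,0]-.5525,W[...,1]+.3255)<.012);print("stack z",np.nanmedian(W[m][:,2]))
E
python3 look.py 7
```

```text
19.25 [ 0.4311 -0.3094  0.3083] [0.2 0.1 0.2] 1.0028123569868537 -103.0
c1 top 447.0 75.2 r 29.9 325
c2 side 430.6 -307.4 r 30.7 211
stack z 0.030061904197680844
```

View pics/s7.png

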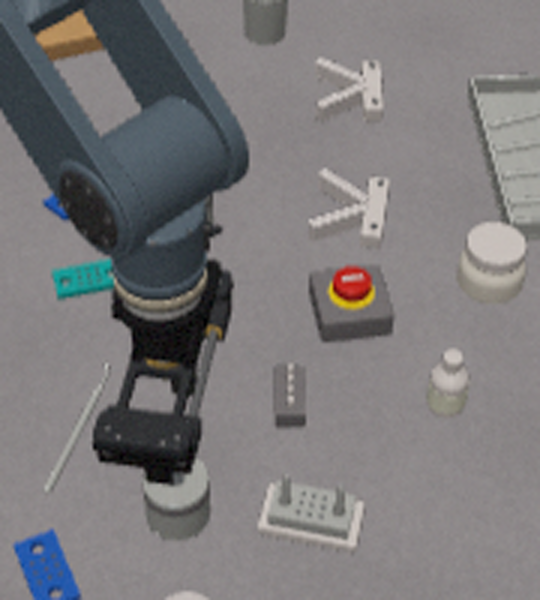

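Both plates are stacked (top ≈30 mm) and canister 2 is directly under the gripper. Gripping it above wall height.

step_arm(
  motion=[
    [[0,0,0,-0.5,0.8,-20,87],[0,0,0,-0.5,0.8,-45,87],[0,0,0,-0.5,0.8,-65,87],[0,0,0,-0.5,0.8,-85,87],[0,0,0,-0.5,0.8,-95,87],[0,0,0,-0.5,0.8,-95,87],[0,0,0,-0.5,0.8,-95,70],[0,0,0,-0.5,0.8,-95,60],[0,0,0,-0.5,0.8,-95,45],[0,0,0,-0.5,0.8,-95,45],[0,0,0,-0.5,0.8,-95,45],[0,0,0,-0.5,0.8,-95,45]],
  ],
)

```text
time_s: 20.35
position: [0.4302, -0.3077, 0.2131]
tcp_rot: [[0.001, 0.974, -0.225], [-0.0, -0.225, -0.974], [-1.0, 0.001, -0.0]]
force: [1.6, 1.4, 4.7]
opening: 0.681
```

step_arm(
  motion=[
    [[0,0,0,0,0,2,45],[0,0,0,0,0,5,45],[0,0,0,0,0,5,45],[0,0,0,0,0,5,45]],
  ],
)

```text
time_s: 20.68
position: [0.43, -0.3079, 0.2172]
tcp_rot: [[-0.0, 0.975, -0.224], [-0.0, -0.224, -0.975], [-1.0, -0.0, 0.0]]
force: [-0.4, 0.4, -3.0]
opening: 0.684
```

step_arm(
  motion=[
    [[0,0,0,2,15,0,45],[0,0,0,5,40,0,45],[0,0,0,8,75,0,45],[0,0,0,11,110,0,45],[0,0,0,14,145,0,45],[0,0,0,17,180,0,45],[0,0,0,20,215,0,45],[0,0,0,27,250,0,45],[0,0,0,37,285,0,45],[0,0,0,47,320,0,45],[0,0,0,57,355,0,45],[0,0,0,66,380,0,45]],
  ],
)

```text
time_s: 21.68
position: [0.4958, 0.0754, 0.2172]
tcp_rot: [[-0.0, 0.975, -0.222], [0.0, -0.222, -0.975], [-1.0, -0.0, -0.0]]
force: [0.8, -1.6, -4.5]
opening: 0.684
```

step_arm(
  motion=[
    [[0,0,0,5,20,0,45],[0,0,0,10,34,0,45],[0,0,0,10,34,0,45],[0,0,0,10,34,0,45]],
  ],
)

```text
time_s: 22.02
position: [0.5054, 0.1074, 0.217]
tcp_rot: [[-0.001, 0.975, -0.222], [-0.0, -0.222, -0.975], [-1.0, -0.001, 0.0]]
force: [-0.4, -0.6, -2.2]
opening: 0.684
```

```bash
python3 look.py 8
```

```text
22.0167 [0.5054 0.1074 0.217 ] [-0.4 -0.6 -2.2] 0.6840515788803001 -102.8
c1 side 463.2 97.4 r 51.3 108
stack z 0.02920522668500536
```

View pics/s8.png

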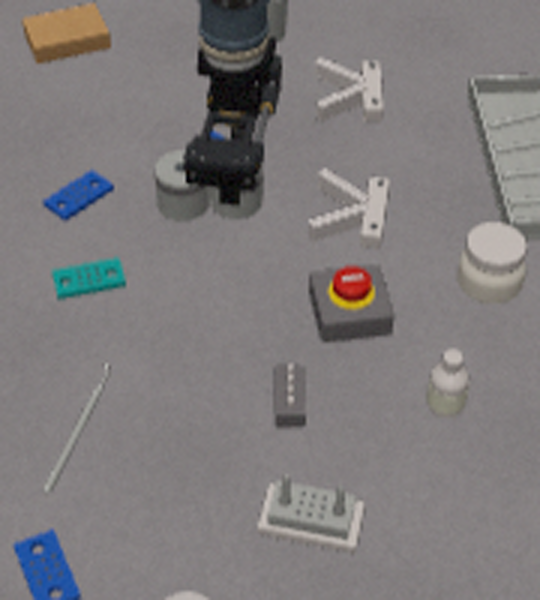

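On the way I passed too close to canister 1 and nudged it; it's still standing and I'll re-measure it later. Sliding canister 2 into dock B.

step_arm(
  motion=[
    [[0,0,0,10,-2.5,0,45],[0,0,0,25,-6,0,45],[0,0,0,40,-9.5,0,45],[0,0,0,55,-13,0,45],[0,0,0,68,-16,0,45],[0,0,0,78,-18.4,0,45],[0,0,0,80.5,-19,0,45],[0,0,0,80.5,-19,0,45],[0,0,0,80.5,-19,-2,45],[0,0,0,80.5,-19,-4,45],[0,0,0,80.5,-19,-4,45]],
  ],
)

```text
time_s: 23.03
position: [0.5861, 0.0869, 0.2132]
tcp_rot: [[-0.0, 0.975, -0.224], [-0.0, -0.224, -0.975], [-1.0, -0.0, 0.0]]
force: [0.2, 0.2, -3.5]
opening: 0.682
```

```bash
python3 look.py 9
```

```text
23.0333 [0.5861 0.0869 0.2132] [ 0.2  0.2 -3.5] 0.6820855411012705 -103.0
c1 side 444.3 108.3 r 30.0 161
c1 top 438.8 90.2 r 21.2 61
stack z 0.029193071328102338
```

View pics/s9.png

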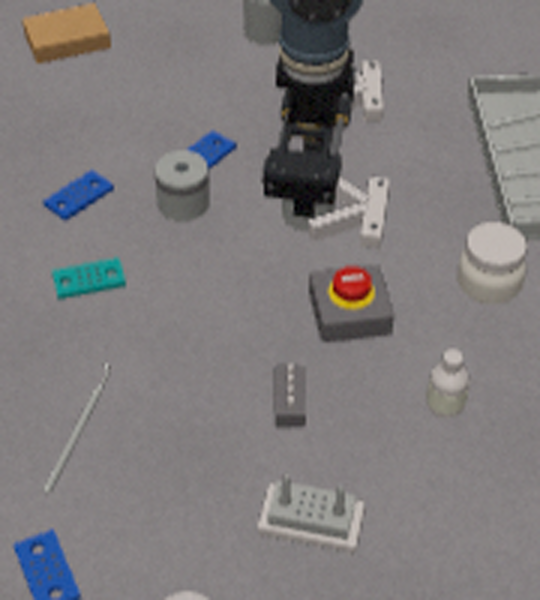

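step_arm(
  motion=[
    [[0,0,0,0,0,-1,45],[0,0,0,0,0,-1,45],[0,0,0,0,0,-1,45]],
  ],
)

```text
time_s: 23.38
position: [0.5862, 0.0871, 0.2131]
tcp_rot: [[-0.001, 0.975, -0.224], [-0.0, -0.224, -0.975], [-1.0, -0.0, 0.0]]
force: [-2.8, -1.3, 6.0]
opening: 0.685
```

step_arm(
  motion=[
    [[0,0,0,0,0,0,70],[0,0,0,0,0,0,87],[0,0,0,0,0,0,87],[0,0,0,0,0,0,87],[0,0,0,0,0,20,87],[0,0,0,0,0,45,87],[0,0,0,-20,5,50,60],[0,0,0,-40,9,50,20],[0,0,0,-58,13,50,0],[0,0,0,-58,13,50,0],[0,0,0,-58,13,50,0],[0,0,0,-58,13,50,0]],
  ],
)

```text
time_s: 24.38
position: [0.5298, 0.1, 0.2624]
tcp_rot: [[0.003, 0.975, -0.224], [-0.0, -0.224, -0.975], [-1.0, 0.002, -0.0]]
force: [0.1, -0.4, -0.2]
opening: 0.635
```

```bash
cat > can.py <<'E'
import sys
from h import *
c=bot.capture("side");W=cloud(c)
b=bot.capture("top");V=cloud(b);V[...,1]-=.0054
f=[float(a) for a in sys.argv[1:3]]
for n,w in(("side",W),("top",V)):
    d=np.hypot(w[...,0]-f[0],w[...,1]-f[1]);Q=w[(d<.045)&(w[...,2]>.05)&(w[...,2]<.063)]
    if len(Q)>20:
        (a,e),r=cv2.minEnclosingCircle((Q[:,:2]*1000).astype(np.float32));print(n,round(a,1),round(e,1),"r",round(r,1),len(Q))
E
python3 can.py .586 .087; python3 can.py .444 .108
```

```text
side 584.1 87.0 r 31.7 181
top 589.3 62.5 r 18.2 33
side 443.5 109.5 r 31.8 175
```

step_arm(
  motion=[
    [[0,0,0,0,0,0,0],[0,0,0,0,0,0,0],[0,0,0,0,0,0,0],[0,0,0,0,0,0,0],[0,0,0,0,0,-20,0],[0,0,0,0,0,-40,0],[0,0,0,0,0,-60,0],[0,0,0,0,0,-66,0],[0,0,0,0,0,-66,0],[0,0,0,0,0,-66,0]],
  ],
)

```text
time_s: 25.42
position: [0.5287, 0.1001, 0.1963]
tcp_rot: [[-0.0, 0.975, -0.224], [0.0, -0.224, -0.975], [-1.0, -0.0, 0.0]]
force: [0.3, 1.0, 0.7]
opening: 0.008
```

step_arm(
  motion=[
    [[0,0,0,4,-0.9,0,0],[0,0,0,8,-1.8,0,0],[0,0,0,12,-2.7,0,0],[0,0,0,15,-3.4,0,0],[0,0,0,18,-4.1,0,0],[0,0,0,20,-4.5,0,0],[0,0,0,20,-4.5,0,0]],
  ],
)

```text
time_s: 26.0
position: [0.5481, 0.0957, 0.1963]
tcp_rot: [[-0.002, 0.974, -0.224], [0.0, -0.224, -0.974], [-1.0, -0.002, 0.0]]
force: [-1.2, 0.5, 2.5]
opening: 0.007
```

step_arm(
  motion=[
    [[0,0,0,1,-0.2,0,0],[0,0,0,2,-0.3,0,0],[0,0,0,3,-0.5,0,0],[0,0,0,4,-0.7,0,0],[0,0,0,4,-0.7,0,0],[0,0,0,4,-0.7,0,0]],
  ],
)

```text
time_s: 26.5
position: [0.5516, 0.0952, 0.1961]
tcp_rot: [[-0.003, 0.975, -0.224], [0.0, -0.224, -0.975], [-1.0, -0.003, 0.0]]
force: [-5.2, 2.3, 4.5]
opening: 0.007
```

step_arm(
  motion=[
    [[0,0,0,1,-0.2,0,0],[0,0,0,2,-0.3,0,0],[0,0,0,2,-0.3,0,0],[0,0,0,2,-0.3,0,0]],
  ],
)

```text
time_s: 26.83
position: [0.5523, 0.0951, 0.1961]
tcp_rot: [[-0.007, 0.975, -0.224], [0.001, -0.224, -0.975], [-1.0, -0.007, 0.001]]
force: [-9.5, 2.3, 7.5]
opening: 0.004
```

step_arm(
  motion=[
    [[0,0,0,1,-0.2,0,0],[0,0,0,2,-0.4,0,0],[0,0,0,2,-0.4,0,0]],
  ],
)

```text
time_s: 27.08
position: [0.5531, 0.0951, 0.196]
tcp_rot: [[-0.011, 0.974, -0.224], [0.001, -0.224, -0.974], [-1.0, -0.011, 0.001]]
force: [-10.6, 4.1, 9.2]
opening: 0.007
```

step_arm(
  motion=[
    [[0,0,0,-6,1.4,0,0],[0,0,0,-20,4.6,0,0],[0,0,0,-25,5,30,0],[0,0,0,-50,5,70,0],[0,0,0,-50,5,110,60],[0,0,0,-50,5,110,87],[0,0,0,-50,5,110,87],[0,0,0,-50,5,110,87]],
  ],
)

```text
time_s: 27.75
position: [0.5076, 0.099, 0.3067]
tcp_rot: [[0.004, 0.974, -0.224], [-0.0, -0.224, -0.974], [-1.0, 0.004, -0.001]]
force: [-1.1, -0.5, 0.1]
opening: 0.221
```

```bash
python3 can.py .594 .087; python3 can.py .444 .109; python3 look.py 10|head -1
python3 - <<'E'
from h import *
c=load("side10.npz");crop(c,"pics/d10.png",245,310,140,200,9)
c=load("top10.npz");crop(c,"pics/dt10.png",190,270,140,200,8)
E
```

```text
side 587.2 85.8 r 32.4 173
top 589.0 82.7 r 29.6 167
side 442.9 110.8 r 31.0 168
top 443.4 108.7 r 29.6 44
27.95 [0.5066 0.0991 0.3048] [-0.3 -0.2  0.6] 0.41066965494815616 -103.0
```

View pics/d10.png

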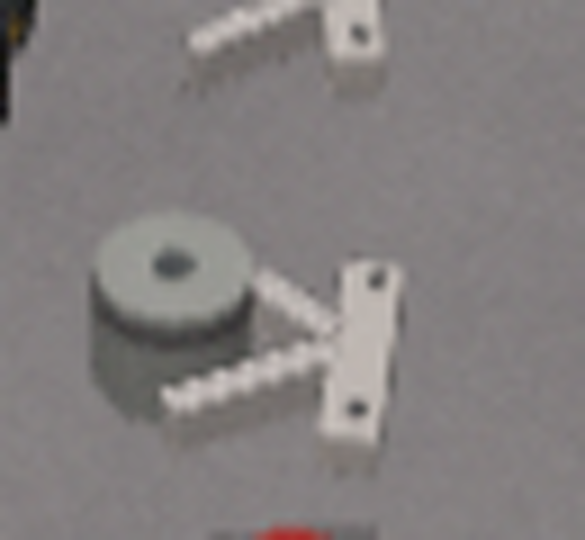

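View pics/dt10.png

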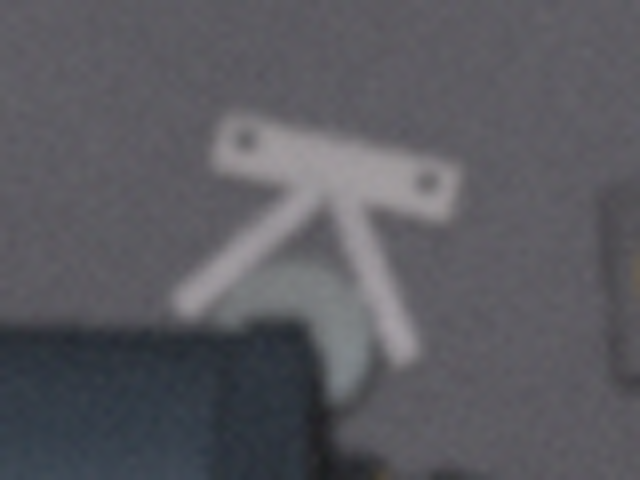

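step_arm(
  motion=[
    [[0,0,0,-20,3,0,87],[0,0,0,-40,6,0,87],[0,0,0,-64,10,0,87],[0,0,0,-64,10,0,87],[0,0,0,-64,10,0,87],[0,0,0,-64,10,0,87]],
  ],
)

```text
time_s: 28.55
position: [0.4436, 0.1092, 0.3061]
tcp_rot: [[0.002, 0.975, -0.224], [-0.0, -0.224, -0.975], [-1.0, 0.002, -0.0]]
force: [-0.2, 0.3, 0.1]
opening: 0.946
```

```bash
python3 can.py .591 .085; python3 can.py .444 .109; python3 look.py 11|head -1
python3 - <<'E'
from h import *
b=load("side11.npz");crop(b,"pics/ds11.png",245,310,140,200,9)
c=load("top11.npz");crop(c,"pics/dt11.png",190,270,140,200,8)
print("pred seat in top at z56:",px(c,(.594,.0865+.0054,.056)))
E
```

```text
side 589.3 84.3 r 33.9 176
top 588.3 83.4 r 30.2 315
side 444.4 109.5 r 31.9 169
28.75 [0.4436 0.1091 0.3062] [ 0.1  0.3 -0.1] 0.9899098915406703 -103.0
pred seat in top at z56: (np.float64(224.90209532324934), np.float64(180.37226692437224))
```

View pics/dt11.png

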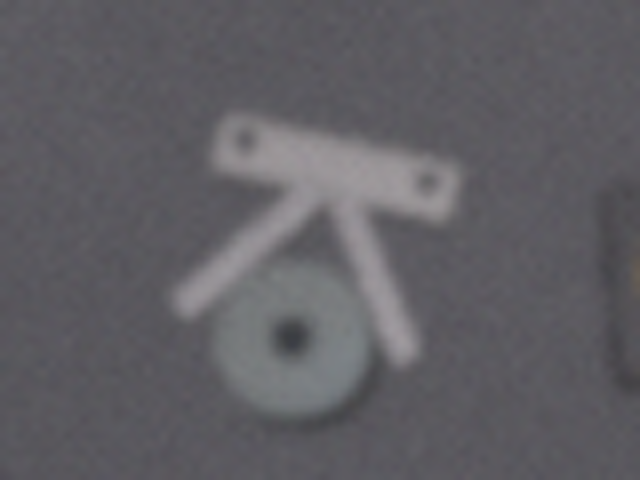

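Canister 2 is jammed on the right wall only: it sits about 4.7 mm short and 4 mm to the side, with a gap to the left wall. I'll push again with the motion running along the right wall.

step_arm(
  motion=[
    [[0,0,0,20,-3,0,0],[0,0,0,45,-7,0,0],[0,0,0,70,-10,0,0],[0,0,0,94,-14.3,0,0],[0,0,0,94,-14.3,0,0],[0,0,0,94,-14.3,-20,0],[0,0,0,94,-14.3,-45,0],[0,0,0,94,-14.3,-75,0],[0,0,0,94,-14.3,-100,0],[0,0,0,94,-14.3,-110,0],[0,0,0,94,-14.3,-110,0],[0,0,0,94,-14.3,-110,0]],
  ],
)

```text
time_s: 29.85
position: [0.5366, 0.0949, 0.1962]
tcp_rot: [[-0.001, 0.975, -0.224], [0.0, -0.224, -0.975], [-1.0, -0.001, 0.0]]
force: [0.6, -0.1, -0.5]
opening: 0.172
```

step_arm(
  motion=[
    [[0,0,0,3,-0.7,0,0],[0,0,0,6,-1.4,0,0],[0,0,0,9,-2.1,0,0],[0,0,0,12,-2.8,0,0],[0,0,0,12,-2.8,0,0]],
  ],
)

```text
time_s: 30.27
position: [0.5493, 0.092, 0.1971]
tcp_rot: [[0.002, 0.974, -0.225], [0.0, -0.225, -0.974], [-1.0, 0.002, -0.0]]
force: [-0.7, -0.6, -0.4]
opening: 0.005
```

step_arm(
  motion=[
    [[0,0,0,2,0.5,0,0],[0,0,0,4,1.2,0,0],[0,0,0,6,2,0,0],[0,0,0,6,2,0,0]],
  ],
)

```text
time_s: 30.6
position: [0.5531, 0.0947, 0.1961]
tcp_rot: [[-0.005, 0.975, -0.224], [0.001, -0.224, -0.975], [-1.0, -0.005, 0.001]]
force: [-5.4, 2.0, 4.9]
opening: 0.008
```

step_arm(
  motion=[
    [[0,0,0,1,0.4,0,0],[0,0,0,2,0.8,0,0],[0,0,0,3,1.2,0,0],[0,0,0,3,1.2,0,0]],
  ],
)

```text
time_s: 30.93
position: [0.5552, 0.0962, 0.1959]
tcp_rot: [[-0.008, 0.975, -0.224], [0.001, -0.224, -0.975], [-1.0, -0.008, 0.001]]
force: [-7.0, 2.8, 6.0]
opening: 0.006
```

step_arm(
  motion=[
    [[0,0,0,1,0.4,0,0],[0,0,0,2,0.8,0,0],[0,0,0,3,1.2,0,0],[0,0,0,3,1.2,0,0]],
  ],
)

```text
time_s: 31.27
position: [0.557, 0.0975, 0.1959]
tcp_rot: [[-0.012, 0.974, -0.224], [0.001, -0.224, -0.975], [-1.0, -0.012, 0.002]]
force: [-10.0, 2.3, 8.7]
opening: 0.007
```

step_arm(
  motion=[
    [[0,0,0,1,0.4,0,0],[0,0,0,2,0.8,0,0],[0,0,0,2,0.8,0,0]],
  ],
)

```text
time_s: 31.52
position: [0.5583, 0.0984, 0.1959]
tcp_rot: [[-0.014, 0.974, -0.224], [0.001, -0.224, -0.974], [-1.0, -0.014, 0.002]]
force: [-11.1, 3.3, 9.1]
opening: 0.003
```

```bash
python3 can.py .592 .086
python3 - <<'E'
from h import *
c=bot.capture("side");crop(c,"pics/ds12.png",245,310,140,200,9)
c=bot.capture("top");crop(c,"pics/dt12.png",190,270,140,200,8)
E
```

```text
side 597.5 85.9 r 31.4 123
```

View pics/ds12.png

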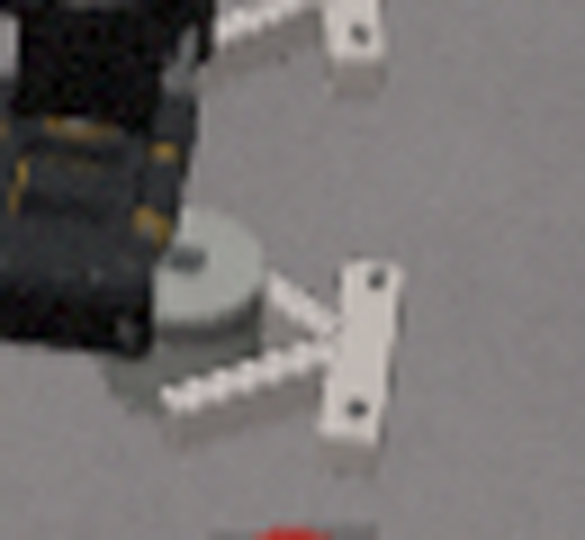

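step_arm(
  motion=[
    [[0,0,0,1,0.4,0,0],[0,0,0,2,0.8,0,0],[0,0,0,3,1.2,0,0],[0,0,0,3,1.2,0,0]],
  ],
)

```text
time_s: 32.05
position: [0.5603, 0.1, 0.1959]
tcp_rot: [[-0.017, 0.974, -0.225], [0.002, -0.225, -0.974], [-1.0, -0.017, 0.002]]
force: [-14.2, 5.0, 11.4]
opening: 0.009
```

step_arm(
  motion=[
    [[0,0,0,1,0.2,0,0],[0,0,0,2,0.2,0,0],[0,0,0,2,0.2,0,0]],
  ],
)

```text
time_s: 32.3
position: [0.5613, 0.1004, 0.1959]
tcp_rot: [[-0.02, 0.974, -0.225], [0.002, -0.225, -0.974], [-1.0, -0.02, 0.002]]
force: [-16.1, 5.6, 14.0]
opening: 0.007
```

step_arm(
  motion=[
    [[0,0,0,-6,1.4,0,0],[0,0,0,-20,4.6,0,0],[0,0,0,-25,5,30,0],[0,0,0,-50,5,70,0],[0,0,0,-75,5,110,60],[0,0,0,-100,5,110,87],[0,0,0,-118,6,110,87],[0,0,0,-118,6,110,87],[0,0,0,-118,6,110,87],[0,0,0,-118,6,110,87]],
  ],
)

```text
time_s: 33.13
position: [0.4513, 0.1047, 0.3064]
tcp_rot: [[0.003, 0.974, -0.224], [-0.0, -0.224, -0.975], [-1.0, 0.003, -0.001]]
force: [1.1, -0.4, 0.3]
opening: 0.376
```

```bash
python3 can.py .594 .086; python3 can.py .444 .109; python3 look.py 13|head -1
python3 - <<'E'
from h import *
b=load("side13.npz");crop(b,"pics/ds13.png",245,310,140,200,9)
c=load("top13.npz");crop(c,"pics/dt13.png",190,270,140,200,8)
E
```

```text
side 596.4 86.1 r 33.2 175
top 595.0 85.4 r 29.9 313
side 443.1 110.7 r 33.1 176
33.3333 [0.4508 0.1046 0.3058] [-0.2  0.1 -0.6] 0.5531577782123739 -103.0
```

View pics/dt13.png

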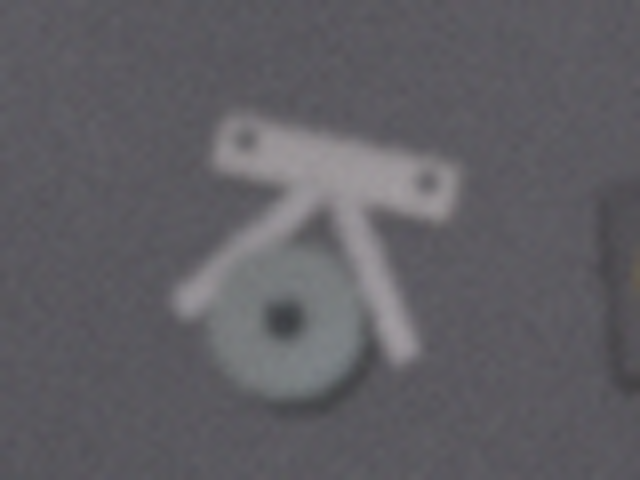

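View pics/ds13.png

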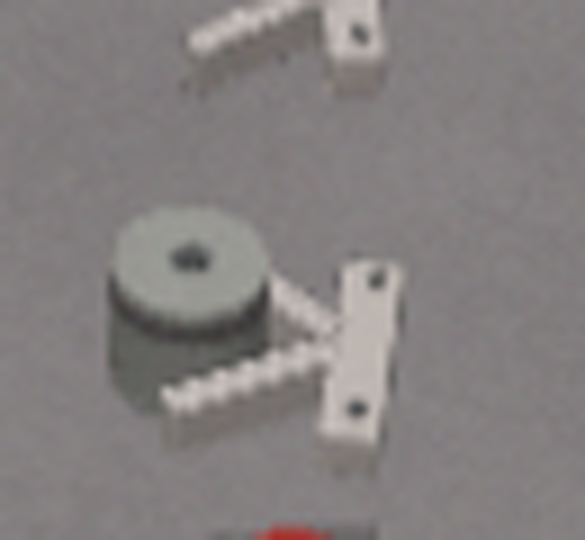

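Canister 2 is now centred in dock B: lateral offset is about 0 mm and depth is at the walls. Next is canister 1, at about (444,109.8).

step_arm(
  motion=[
    [[0,0,4,-4,3,0,87],[0,0,8.3,-7,5.2,0,87],[0,0,8.3,-7,5.2,0,87],[0,0,8.3,-7,5.2,0,87],[0,0,8.3,-7,5.2,-20,87],[0,0,8.3,-7,5.2,-40,87],[0,0,8.3,-7,5.2,-60,87],[0,0,8.3,-7,5.2,-80,87],[0,0,8.3,-7,5.2,-93,87],[0,0,8.3,-7,5.2,-93,87],[0,0,8.3,-7,5.2,-93,87]],
  ],
)

```text
time_s: 34.35
position: [0.4428, 0.1098, 0.2127]
tcp_rot: [[-0.001, 0.997, -0.082], [-0.0, -0.082, -0.997], [-1.0, -0.001, 0.0]]
force: [-0.1, -0.1, 0.0]
opening: 1.002
```

step_arm(
  motion=[
    [[0,0,0,0,0,0,75],[0,0,0,0,0,0,60],[0,0,0,0,0,0,45],[0,0,0,0,0,0,45],[0,0,0,0,0,0,45],[0,0,0,0,0,0,45]],
  ],
)

```text
time_s: 34.85
position: [0.4428, 0.1101, 0.2138]
tcp_rot: [[0.002, 0.997, -0.082], [0.0, -0.082, -0.997], [-1.0, 0.001, -0.001]]
force: [0.2, 1.4, 3.7]
opening: 0.68
```

step_arm(
  motion=[
    [[0,0,0,0,0,4,45],[0,0,0,0,0,10,45],[0,0,0,0,0,16,45],[0,0,0,0,0,16,45]],
  ],
)

```text
time_s: 35.18
position: [0.4427, 0.1099, 0.2302]
tcp_rot: [[0.001, 0.997, -0.081], [-0.0, -0.081, -0.997], [-1.0, 0.001, -0.0]]
force: [0.4, 0.6, -3.5]
opening: 0.685
```

```bash
python3 look.py 14|head -1;python3 can.py .594 .086
```

```text
35.1833 [0.4427 0.1099 0.2302] [ 0.4  0.6 -3.5] 0.6850594353726872 -94.7
side 595.5 86.6 r 32.4 178
top 595.4 85.7 r 29.9 314
```

View pics/s14.png

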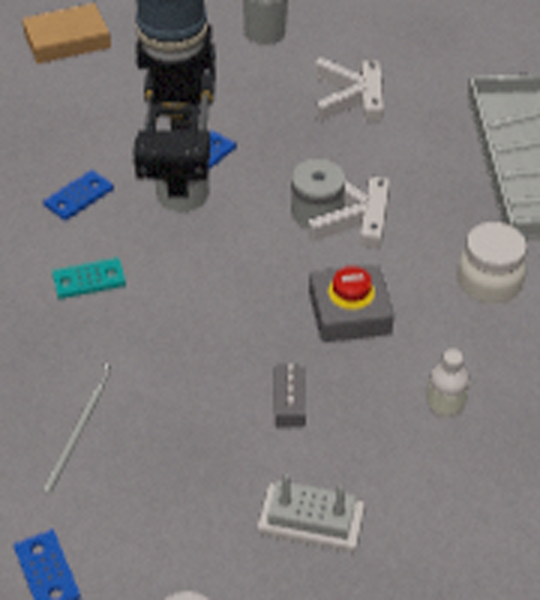

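step_arm(
  motion=[
    [[0,0,0,8,20,0,45],[0,0,0,21,49,0,45],[0,0,0,34,78,0,45],[0,0,0,47,107,0,45],[0,0,0,60,136,0,45],[0,0,0,72,165,0,45],[0,0,0,83,191.5,0,45],[0,0,0,83,191.5,0,45],[0,0,0,83,191.5,-5,45],[0,0,0,83,191.5,-10,45],[0,0,0,83,191.5,-13,45],[0,0,0,83,191.5,-13,45]],
  ],
)

```text
time_s: 36.38
position: [0.5245, 0.3001, 0.2147]
tcp_rot: [[-0.004, 0.997, -0.083], [-0.002, -0.083, -0.997], [-1.0, -0.004, 0.002]]
force: [-0.6, -0.1, -3.5]
opening: 0.68
```

```bash
python3 look.py 15|head -1
```

```text
36.3833 [0.5245 0.3001 0.2147] [-0.6 -0.1 -3.5] 0.680416613990331 -94.7
```

View pics/s15.png

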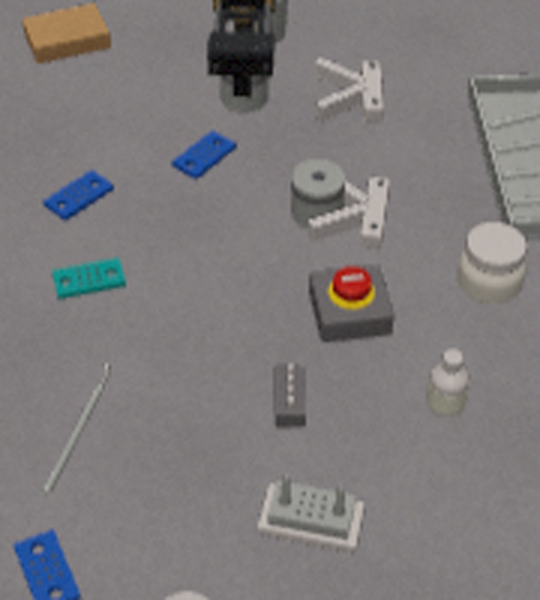

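step_arm(
  motion=[
    [[0,0,0,10,0,0,45],[0,0,0,25,-1.5,0,45],[0,0,0,40,-2.5,0,45],[0,0,0,55,-4,0,45],[0,0,0,68,-5,0,45],[0,0,0,78,-6,0,45],[0,0,0,84,-6.3,0,45],[0,0,0,84,-6.3,0,45],[0,0,0,84,-6.3,0,45]],
  ],
)

```text
time_s: 37.23
position: [0.6094, 0.2949, 0.2161]
tcp_rot: [[-0.001, 0.997, -0.081], [-0.0, -0.081, -0.997], [-1.0, -0.001, 0.0]]
force: [-0.8, 0.1, -3.6]
opening: 0.683
```

step_arm(
  motion=[
    [[0,0,0,1.5,-0.1,-0.5,45],[0,0,0,3,-0.2,-1,45],[0,0,0,4,-0.3,-1,45],[0,0,0,4,-0.3,-1,45]],
  ],
)

```text
time_s: 37.57
position: [0.613, 0.2951, 0.215]
tcp_rot: [[-0.002, 0.997, -0.081], [0.0, -0.081, -0.997], [-1.0, -0.002, 0.0]]
force: [-1.2, 1.0, -4.0]
opening: 0.678
```

step_arm(
  motion=[
    [[0,0,0,0,0,-1,45],[0,0,0,1,0,-1.3,45],[0,0,0,2,0,-1.3,45],[0,0,0,2,0,-1.3,45],[0,0,0,2,0,-1.3,45]],
  ],
)

```text
time_s: 37.98
position: [0.6141, 0.2953, 0.2142]
tcp_rot: [[-0.005, 0.997, -0.082], [0.0, -0.082, -0.997], [-1.0, -0.005, 0.0]]
force: [-5.4, 2.3, 2.5]
opening: 0.684
```

step_arm(
  motion=[
    [[0,0,0,1,0,0,45],[0,0,0,2,0,0,45],[0,0,0,2,0,0,45],[0,0,0,2,0,0,45]],
  ],
)

```text
time_s: 38.32
position: [0.6149, 0.2954, 0.2143]
tcp_rot: [[-0.009, 0.997, -0.082], [-0.0, -0.082, -0.997], [-1.0, -0.008, 0.001]]
force: [-8.4, 2.0, 5.0]
opening: 0.684
```

Reaction is almost straight along the dock axis, so both walls are sharing the load. Pressing slightly more, then releasing.

step_arm(
  motion=[
    [[0,0,0,1,0,0,45],[0,0,0,1.5,0,0,45],[0,0,0,1.5,0,0,45]],
  ],
)

```text
time_s: 38.57
position: [0.6156, 0.2955, 0.2143]
tcp_rot: [[-0.011, 0.997, -0.082], [-0.001, -0.082, -0.997], [-1.0, -0.011, 0.001]]
force: [-11.6, 3.2, 7.0]
opening: 0.68
```

step_arm(
  motion=[
    [[0,0,0,-2,0,0,45],[0,0,0,-2,0,0,62],[0,0,0,-2,0,0,70],[0,0,0,-2,0,0,80],[0,0,0,-2,0,0,87],[0,0,0,-2,0,0,87],[0,0,0,-2,0,0,87],[0,0,0,-2,0,15,87],[0,0,0,-2,0,40,87],[0,0,0,-20,0,70,87],[0,0,0,-50,0,90,87],[0,0,0,-80,0,90,87]],
  ],
)

```text
time_s: 39.57
position: [0.5408, 0.2951, 0.3087]
tcp_rot: [[0.011, 0.997, -0.082], [0.004, -0.082, -0.997], [-1.0, 0.01, -0.004]]
force: [0.2, 1.4, 1.0]
opening: 0.997
```

step_arm(
  motion=[
    [[0,0,0,-30,0,0,50],[0,0,0,-60,0,0,0],[0,0,0,-70,0,0,0],[0,0,0,-70,0,0,0]],
  ],
)

```text
time_s: 39.9
position: [0.4666, 0.2948, 0.304]
tcp_rot: [[-0.003, 0.997, -0.08], [-0.001, -0.08, -0.997], [-1.0, -0.003, 0.001]]
force: [-0.4, 0.2, 0.3]
opening: 0.778
```

```bash
python3 look.py 16|head -1;python3 can.py .594 .086;python3 can.py .616 .294;  python3 - <<'E'
from h import *
b=load("side16.npz");crop(b,"pics/ds16.png",245,310,115,175,9)
c=load("top16.npz");crop(c,"pics/dt16.png",125,255,130,210,6)
print(px(c,(.616,.294+.0054,.056)))
E
```

```text
39.9 [0.4666 0.2948 0.304 ] [-0.4  0.2  0.3] 0.7775160452947568 -94.6
side 596.0 88.4 r 31.6 178
top 595.2 86.1 r 29.8 309
side 615.0 292.4 r 32.7 131
top 613.4 292.4 r 30.2 312
(np.float64(155.45171093587658), np.float64(172.8860708666249))
```

View pics/dt16.png

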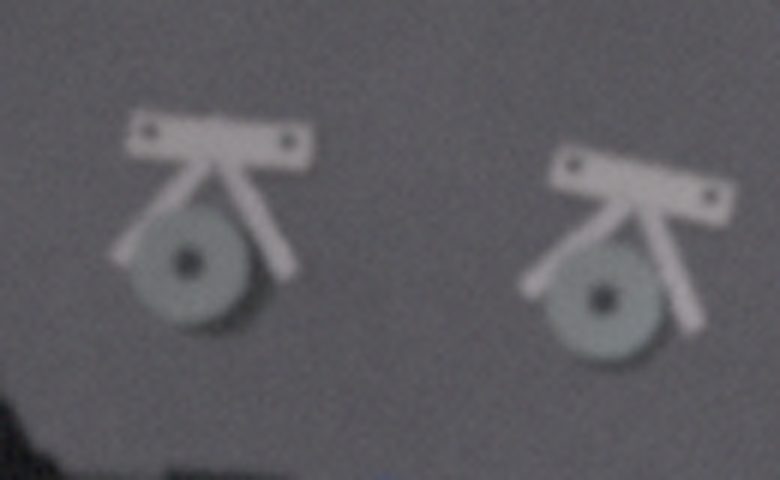

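View pics/ds16.png

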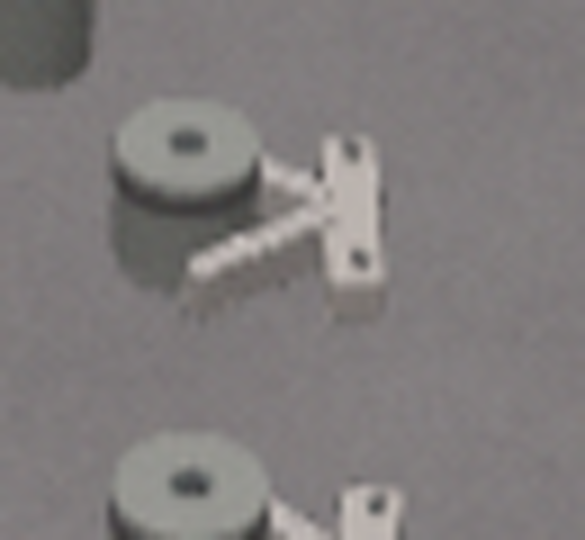

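Canister 1 is slightly short, roughly 3 mm from the left wall. I'll repeat the push along the right wall.

step_arm(
  motion=[
    [[0,0,0,0,0,0,0],[0,0,0,30,0,0,0],[0,0,0,60,1,0,0],[0,0,0,90,1.7,0,0],[0,0,0,96,1.7,0,0],[0,0,0,96,1.7,-20,0],[0,0,0,96,1.7,-40,0],[0,0,0,96,1.7,-60,0],[0,0,0,96,1.7,-85,0],[0,0,0,96,1.7,-107,0],[0,0,0,96,1.7,-107,0],[0,0,0,96,1.7,-107,0]],
  ],
)

```text
time_s: 41.2
position: [0.5647, 0.2962, 0.1956]
tcp_rot: [[-0.003, 0.997, -0.082], [-0.001, -0.082, -0.997], [-1.0, -0.003, 0.001]]
force: [-0.4, -0.3, 0.3]
opening: 0.006
```

step_arm(
  motion=[
    [[0,0,0,3,-0.2,0,0],[0,0,0,6,-0.5,0,0],[0,0,0,9,-0.7,0,0],[0,0,0,12,-0.9,0,0],[0,0,0,12,-0.9,0,0]],
  ],
)

```text
time_s: 41.62
position: [0.5754, 0.2962, 0.1984]
tcp_rot: [[-0.006, 0.997, -0.082], [0.001, -0.082, -0.997], [-1.0, -0.006, -0.0]]
force: [-6.6, 3.0, 6.0]
opening: 0.005
```

step_arm(
  motion=[
    [[0,0,0,1,0.6,0,0],[0,0,0,2,1.2,0,0],[0,0,0,3,1.8,0,0],[0,0,0,4,2.4,0,0],[0,0,0,4,2.4,0,0]],
  ],
)

```text
time_s: 42.03
position: [0.578, 0.299, 0.1983]
tcp_rot: [[-0.009, 0.997, -0.081], [0.0, -0.081, -0.997], [-1.0, -0.009, 0.0]]
force: [-11.0, 3.2, 8.0]
opening: 0.004
```

step_arm(
  motion=[
    [[0,0,0,1,0.6,0,0],[0,0,0,2,1.2,0,0],[0,0,0,3,1.8,0,0],[0,0,0,3,1.8,0,0]],
  ],
)

```text
time_s: 42.37
position: [0.5799, 0.301, 0.1981]
tcp_rot: [[-0.012, 0.997, -0.082], [-0.0, -0.082, -0.997], [-1.0, -0.012, 0.001]]
force: [-13.3, 4.1, 10.6]
opening: 0.005
```

```bash
python3 can.py .616 .294
```

```text
side 623.1 291.8 r 28.8 63
top 616.4 293.7 r 29.8 121
```

step_arm(
  motion=[
    [[0,0,0,1,0.6,0,0],[0,0,0,2,1.2,0,0],[0,0,0,3,1.5,0,0],[0,0,0,3,1.5,0,0]],
  ],
)

```text
time_s: 42.8
position: [0.5812, 0.302, 0.1981]
tcp_rot: [[-0.018, 0.997, -0.081], [-0.002, -0.082, -0.997], [-1.0, -0.018, 0.004]]
force: [-17.8, 2.0, 14.1]
opening: 0.003
```

step_arm(
  motion=[
    [[0,0,0,-8,0.6,0,0],[0,0,0,-22,2,0,0],[0,0,0,-30,2,30,0],[0,0,0,-55,2,70,0],[0,0,0,-85,2,105,0],[0,0,0,-110,0,105,0],[0,0,0,-110,0,105,0]],
  ],
)

```text
time_s: 43.38
position: [0.4725, 0.3013, 0.3054]
tcp_rot: [[-0.001, 0.997, -0.079], [0.0, -0.079, -0.997], [-1.0, -0.001, -0.0]]
force: [-0.1, -0.4, -1.0]
opening: 0.007
```

```bash
python3 look.py 17|head -1;python3 can.py .594 .086;python3 can.py .616 .294;  python3 - <<'E'
from h import *
b=load("side17.npz");crop(b,"pics/ds17.png",245,310,115,195,7)
c=load("top17.npz");crop(c,"pics/dt17.png",125,255,130,210,6)
E
```

```text
43.3833 [0.4725 0.3013 0.3054] [-0.1 -0.4 -1. ] 0.006743698305112281 -94.5
side 594.4 87.9 r 31.6 178
top 595.0 85.7 r 29.8 314
side 614.9 295.5 r 32.8 132
top 617.0 293.4 r 30.4 318
```

View pics/dt17.png

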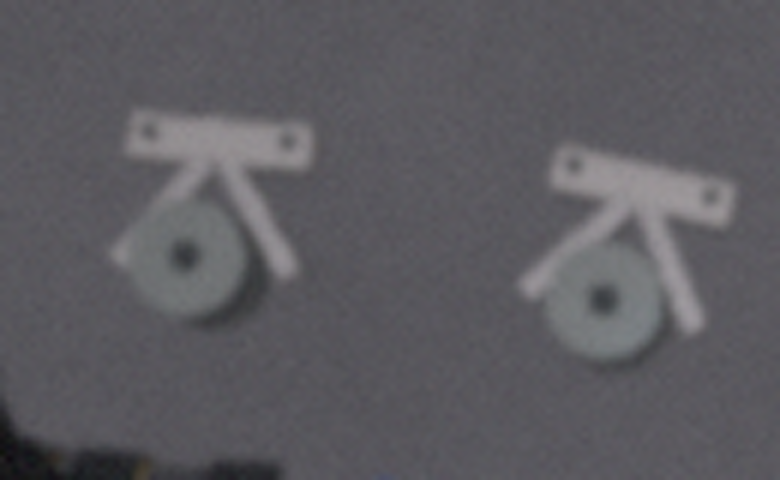

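View pics/ds17.png

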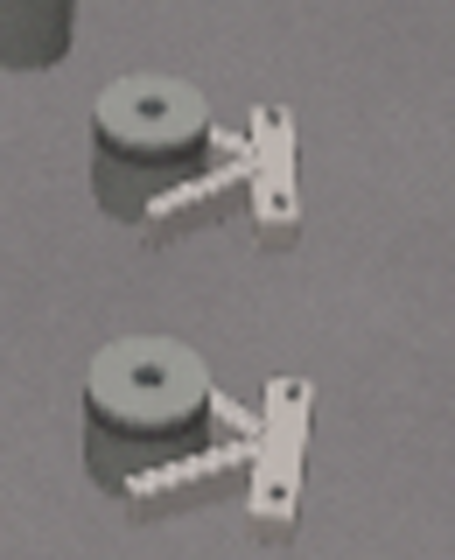

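```bash
cat > vfit.py <<'E'
from h import *
from scipy.optimize import least_squares
import glob,os
def fit(c,p,th,zt=.025):
    f=c["frame"].min(2).astype(float);W=cloud(c)
    m=(f>th)
    v,u=np.nonzero(m);P=np.array([ray(c,a,b,zt)[:2] for a,b in zip(u,v)])*1000
    p=np.array(p);k=np.hypot(*(P-p).T)<75;P=P[k];w=np.minimum(f[v[k],u[k]]-th,40)
    s=np.array([p[0],p[1],0.]) 
    h=np.radians(35)
    def dist(s,Q):
        d=np.array([np.cos(s[2]),np.sin(s[2])]);e=np.array([-d[1],d[0]])
        a=(Q-s[:2])@d;b=(Q-s[:2])@e
        return a,b,(62.8-a)*np.sin(h)-np.abs(b)*np.cos(h)
    s[2]=p0
    for it in range(8):
        a,b,r=dist(s,P);k=(a<40)&(a>-12)&(np.abs(b)>10)&(np.abs(r)<14)
        Q=P[k];ww=np.sqrt(w[k]);s=least_squares(lambda t:dist(t,Q)[2]*ww,s,x_scale=[1,1,.01]).x
    a,b,r=dist(s,Q)
    return s[:2].round(1),np.degrees(s[2]).round(1),k.sum(),np.sqrt((r**2).mean()).round(1)
for nm,p,p0 in[("A",(615,294),-.08),("B",(594,87),-.23)]:
    for fn,dy,th in[("top0",5.4,92),("top0",5.4,100),("side0",0,150),("side2",0,150),("side3",0,150),("side5",0,150),("side7",0,150),("side7",0,140)]:
        if not os.path.exists(fn+".npz"): continue
        c=load(fn+".npz");print(nm,fn,th,*fit(c,(p[0],p[1]+dy),th))
E
python3 vfit.py
```

```text
A top0 92 [617.2 299.3] -5.3 178 4.7
A top0 100 [617.2 299.2] -5.3 145 4.0
A side0 150 [615.5 293.8] -4.8 56 3.7
A side2 150 [615.4 293.8] -5.0 62 4.1
A side3 150 [615.4 293.7] -4.8 62 4.1
A side5 150 [615.4 293.8] -4.7 64 4.3
A side7 150 [615.4 293.8] -5.1 66 4.4
A side7 140 [615.4 293.8] -4.9 79 5.1
B top0 92 [595.9  90.9] -13.0 187 5.0
B top0 100 [595.8  90.9] -12.9 160 4.3
B side0 150 [594.   86.4] -13.5 74 3.6
B side2 150 [594.   86.4] -13.5 81 4.0
B side3 150 [594.   86.4] -13.5 81 4.0
B side5 150 [594.   86.4] -13.3 84 4.1
B side7 150 [594.   86.4] -13.3 87 4.2
B side7 140 [594.2  86.2] -13.2 97 4.6
```

Using the same camera for both, canister A is within 0.5 mm of its fitted seat. Canister B reads about 0.8 mm short, so I'll give it one centred nudge.

step_arm(
  motion=[
    [[0,0,-2,5,-20,0,0],[0,0,-4,15,-50,0,0],[0,0,-6,25,-80,0,0],[0,0,-8.5,36,-110,0,0],[0,0,-8.5,48,-140,0,0],[0,0,-8.5,60,-170,0,0],[0,0,-8.5,71,-204.4,0,0],[0,0,-8.5,71,-204.4,0,0],[0,0,-8.5,71,-204.4,-30,0],[0,0,-8.5,71,-204.4,-65,0],[0,0,-8.5,71,-204.4,-95,0],[0,0,-8.5,71,-204.4,-107,0]],
  ],
)

```text
time_s: 44.68
position: [0.5473, 0.0965, 0.1908]
tcp_rot: [[-0.006, 0.973, -0.229], [0.0, -0.229, -0.973], [-1.0, -0.006, 0.001]]
force: [-0.4, 0.0, 0.1]
opening: -0.0
```

step_arm(
  motion=[
    [[0,0,0,0,0,0,0],[0,0,0,3,-0.7,0,0],[0,0,0,6,-1.4,0,0],[0,0,0,9,-2.1,0,0],[0,0,0,12,-2.8,0,0],[0,0,0,12,-2.8,0,0]],
  ],
)

```text
time_s: 45.18
position: [0.5579, 0.0951, 0.1963]
tcp_rot: [[-0.007, 0.974, -0.228], [0.001, -0.228, -0.974], [-1.0, -0.007, 0.0]]
force: [-6.3, 3.8, 3.9]
opening: 0.004
```

step_arm(
  motion=[
    [[0,0,0,1,-0.1,0,0],[0,0,0,2,-0.2,0,0],[0,0,0,3,-0.3,0,0],[0,0,0,4,-0.4,0,0],[0,0,0,4,-0.4,0,0]],
  ],
)

```text
time_s: 45.6
position: [0.5592, 0.095, 0.1962]
tcp_rot: [[-0.015, 0.974, -0.227], [0.002, -0.227, -0.974], [-1.0, -0.015, 0.002]]
force: [-12.5, 3.5, 9.9]
opening: 0.003
```

step_arm(
  motion=[
    [[0,0,0,1,0,0,0],[0,0,0,2,0,0,0],[0,0,0,2,0,0,0]],
  ],
)

```text
time_s: 45.85
position: [0.5599, 0.0951, 0.1963]
tcp_rot: [[-0.019, 0.974, -0.226], [0.001, -0.226, -0.974], [-1.0, -0.019, 0.003]]
force: [-16.1, 3.8, 12.8]
opening: 0.004
```

Canister B is firm against the walls: the tip didn't move from 6 to 16 N. Now to the stop cap.

step_arm(
  motion=[
    [[0,0,0,-8,2,0,0],[0,0,0,-22,5,0,0],[0,0,5,-25,5,30,0],[0,0,11,-25,5,70,20],[0,0,17,-25,5,105,70],[0,0,23,-10,-25,105,70],[0,0,29,5,-55,105,70],[0,0,35,20,-85,105,70],[0,0,41,35,-115,105,70],[0,0,43,46,-145,105,70],[0,0,43,55,-166.4,105,70],[0,0,43,55,-166.4,105,70]],
  ],
)

```text
time_s: 46.85
position: [0.6239, -0.0776, 0.3024]
tcp_rot: [[0.009, 0.87, 0.494], [-0.004, 0.494, -0.87], [-1.0, 0.006, 0.008]]
force: [0.5, 1.0, 0.2]
opening: 0.603
```

step_arm(
  motion=[
    [[0,0,0,0,0,0,70],[0,0,0,0,0,0,70]],
  ],
)

```text
time_s: 47.02
position: [0.6209, -0.0723, 0.301]
tcp_rot: [[0.001, 0.868, 0.497], [0.0, 0.497, -0.868], [-1.0, 0.001, 0.001]]
force: [-0.1, 0.6, 0.1]
opening: 0.746
```

```bash
python3 look.py 18|head -1;python3 can.py .594 .086;python3 can.py .616 .294
```

```text
47.0167 [ 0.6209 -0.0723  0.301 ] [-0.1  0.6  0.1] 0.7457863010191811 -60.2
side 563.3 94.3 r 27.2 85
top 563.4 94.9 r 27.5 164
side 617.3 296.2 r 32.7 113
top 616.9 293.9 r 30.1 318
```

View pics/s18.png

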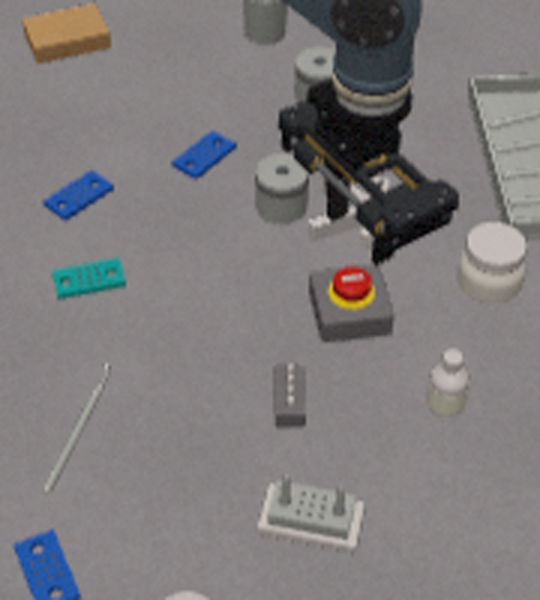

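Canister B has been knocked a few centimetres out of the dock. I'll measure it again and redo it.

```bash
python3 can.py .555 .097
python3 - <<'E'
from h import *
c=load("top18.npz");crop(c,"pics/dt18.png",180,310,130,210,6)
E
```

```text
side 554.2 98.7 r 32.8 167
top 555.7 97.8 r 30.0 312
```

View pics/dt18.png

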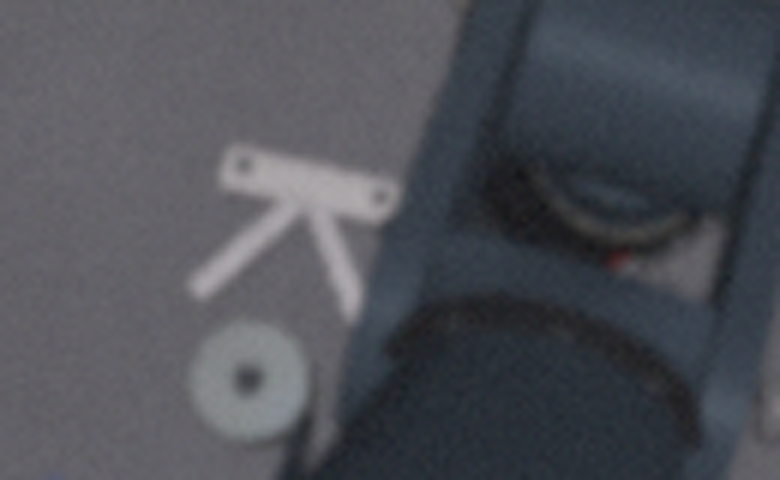

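step_arm(
  motion=[
    [[0,0,-5,-8,20,0,87],[0,0,-11,-18,48,0,87],[0,0,-17,-28,75,0,87],[0,0,-23,-38,102,0,87],[0,0,-29,-48,130,0,87],[0,0,-35,-58,155,0,87],[0,0,-41,-65.4,170,0,87],[0,0,-43,-65.4,170,0,87],[0,0,-43,-65.4,170,0,87],[0,0,-43,-65.4,170,0,87],[0,0,-43,-65.4,170,0,87]],
  ],
)

```text
time_s: 48.33
position: [0.556, 0.097, 0.3]
tcp_rot: [[0.001, 0.974, -0.227], [-0.0, -0.227, -0.974], [-1.0, 0.001, -0.0]]
force: [-1.1, 0.8, 0.1]
opening: 0.999
```

```bash
python3 look.py 19|head -1;python3 can.py .5555 .098;python3 can.py .616 .294
```

```text
48.3333 [0.556 0.097 0.3  ] [-1.1  0.8  0.1] 0.9992181988276246 -103.1
side 558.1 98.7 r 33.8 158
side 618.1 297.2 r 31.1 86
top 616.8 294.4 r 30.0 307
```

View pics/s19.png

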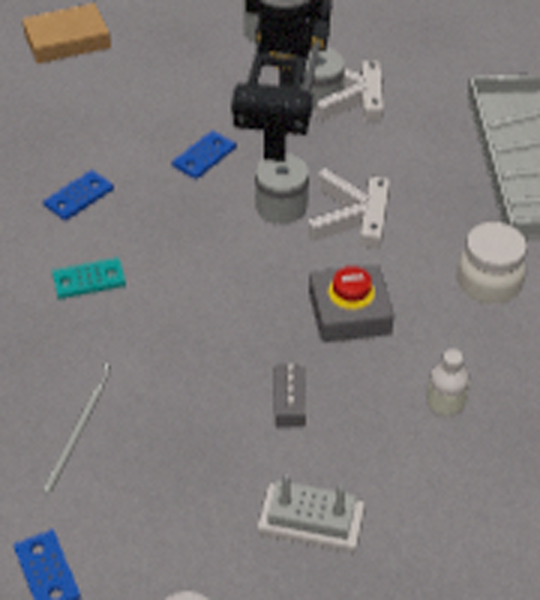

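step_arm(
  motion=[
    [[0,0,0,0,0.5,-20,87],[0,0,0,0,0.5,-45,87],[0,0,0,0,0.5,-70,87],[0,0,0,0,0.5,-85,87],[0,0,0,0,0.5,-86,87],[0,0,0,0,0.5,-86,87],[0,0,0,0,0.5,-86,70],[0,0,0,0,0.5,-86,55],[0,0,0,0,0.5,-86,45],[0,0,0,0,0.5,-86,45],[0,0,0,0,0.5,-86,45],[0,0,0,0,0.5,-86,45]],
  ],
)

```text
time_s: 49.63
position: [0.5562, 0.0982, 0.2149]
tcp_rot: [[0.002, 0.974, -0.228], [0.001, -0.228, -0.974], [-1.0, 0.002, -0.001]]
force: [0.3, 2.4, 4.6]
opening: 0.68
```

step_arm(
  motion=[
    [[0,0,0,0,0,1.5,45],[0,0,0,4,-1.5,1.5,45],[0,0,0,10,-3.5,1.5,45],[0,0,0,18,-6,1.5,45],[0,0,0,26,-8.3,1.5,45],[0,0,0,32,-10,1.5,45],[0,0,0,34,-10.4,1.5,45],[0,0,0,34,-10.4,0,45],[0,0,0,34,-10.4,-1,45],[0,0,0,34,-10.4,-1,45]],
  ],
)

```text
time_s: 50.47
position: [0.5908, 0.087, 0.2149]
tcp_rot: [[0.004, 0.974, -0.228], [-0.001, -0.228, -0.974], [-1.0, 0.004, -0.0]]
force: [-0.6, -0.4, 9.0]
opening: 0.682
```

step_arm(
  motion=[
    [[0,0,0,1,-0.2,0.5,45],[0,0,0,2,-0.4,0.8,45],[0,0,0,3,-0.7,0.8,45],[0,0,0,4,-0.9,0.8,45],[0,0,0,4,-0.9,0.8,45]],
  ],
)

```text
time_s: 50.88
position: [0.5924, 0.0867, 0.2149]
tcp_rot: [[-0.004, 0.974, -0.228], [0.001, -0.228, -0.974], [-1.0, -0.004, 0.0]]
force: [-5.6, 0.9, 10.4]
opening: 0.682
```

step_arm(
  motion=[
    [[0,0,0,1,0,0,45],[0,0,0,2,0,0,45],[0,0,0,2,0,0,45]],
  ],
)

```text
time_s: 51.13
position: [0.5932, 0.0868, 0.215]
tcp_rot: [[-0.008, 0.974, -0.228], [0.0, -0.228, -0.974], [-1.0, -0.008, 0.001]]
force: [-8.5, -0.9, 13.6]
opening: 0.682
```

step_arm(
  motion=[
    [[0,0,0,0.7,-0.7,0,45],[0,0,0,1.3,-1.5,0.5,45],[0,0,0,1.3,-1.5,0.5,45]],
  ],
)

```text
time_s: 51.38
position: [0.5937, 0.0863, 0.215]
tcp_rot: [[-0.011, 0.973, -0.229], [0.003, -0.229, -0.973], [-1.0, -0.011, -0.0]]
force: [-9.4, 5.5, 12.7]
opening: 0.683
```

step_arm(
  motion=[
    [[0,0,0,0.7,-0.7,0,45],[0,0,0,1.3,-1.5,0,45],[0,0,0,1.3,-1.5,0,45]],
  ],
)

```text
time_s: 51.63
position: [0.5943, 0.0858, 0.2151]
tcp_rot: [[-0.013, 0.973, -0.229], [0.005, -0.229, -0.973], [-1.0, -0.014, -0.002]]
force: [-11.2, 8.1, 14.6]
opening: 0.685
```

step_arm(
  motion=[
    [[0,0,0,-3,2.5,0,45],[0,0,0,-3,2.5,0,62],[0,0,0,-3,2.5,0,70],[0,0,0,-3,2.5,0,80],[0,0,0,-3,2.5,0,87],[0,0,0,-3,2.5,0,87],[0,0,0,-3,2.5,0,87],[0,0,0,-3,2.5,15,87],[0,0,0,-3,2.5,40,87],[0,0,0,-20,4,70,87],[0,0,0,-50,8,90,50],[0,0,0,-80,12,90,0]],
  ],
)

```text
time_s: 52.63
position: [0.5198, 0.0953, 0.308]
tcp_rot: [[0.01, 0.974, -0.228], [-0.0, -0.228, -0.974], [-1.0, 0.01, -0.002]]
force: [-0.2, 0.8, -0.5]
opening: 0.92
```

step_arm(
  motion=[
    [[0,0,0,-20,3,0,0],[0,0,0,-50,3,0,0],[0,0,0,-50,3,0,0],[0,0,0,-50,3,0,0]],
  ],
)

```text
time_s: 52.97
position: [0.4668, 0.0987, 0.3043]
tcp_rot: [[-0.001, 0.974, -0.227], [0.0, -0.227, -0.974], [-1.0, -0.001, 0.0]]
force: [0.5, 0.3, 0.4]
opening: 0.632
```

```bash
python3 look.py 20|head -1;for i in 1 2 3; do python3 can.py .5945 .086;done; python3 can.py .616 .294
python3 - <<'E'
from h import *
b=load("side20.npz");crop(b,"pics/ds20.png",245,310,115,195,7)
c=load("top20.npz");crop(c,"pics/dt20.png",125,255,130,210,6)
E
```

```text
52.9667 [0.4668 0.0987 0.3043] [0.5 0.3 0.4] 0.6318286999200723 -103.1
side 589.4 86.9 r 33.4 178
top 590.2 84.0 r 29.7 313
side 588.6 86.0 r 32.7 182
top 590.0 83.7 r 30.0 313
side 590.0 85.6 r 31.6 177
top 590.2 83.7 r 30.1 319
side 615.2 295.8 r 32.8 137
top 616.8 293.7 r 30.1 318
```

View pics/dt20.png

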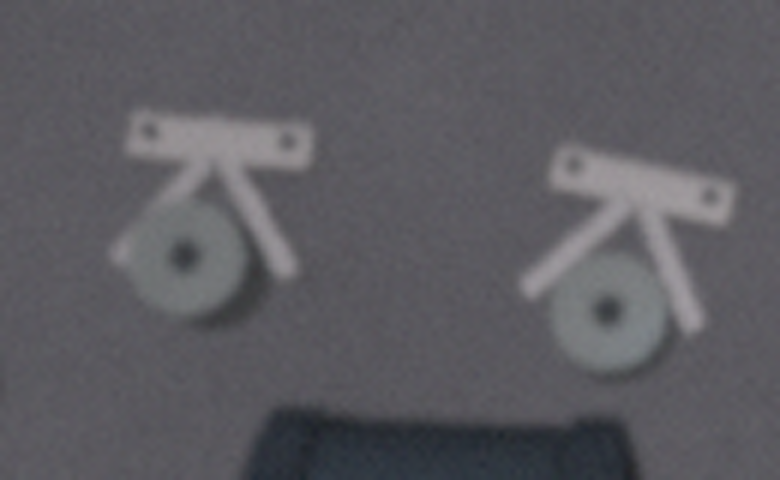

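As before, the canister has stopped against the right wall, about 5 mm short. Repeating the push along the wall that worked.

step_arm(
  motion=[
    [[0,0,0,0,0,0,0],[0,0,0,25,0,0,0],[0,0,0,50,-2,0,0],[0,0,0,73,-3.7,0,0],[0,0,0,73,-3.7,0,0],[0,0,0,73,-3.7,-20,0],[0,0,0,73,-3.7,-40,0],[0,0,0,73,-3.7,-60,0],[0,0,0,73,-3.7,-85,0],[0,0,0,73,-3.7,-107,0],[0,0,0,73,-3.7,-107,0],[0,0,0,73,-3.7,-107,0]],
  ],
)

```text
time_s: 54.47
position: [0.5406, 0.0949, 0.1964]
tcp_rot: [[-0.003, 0.974, -0.228], [0.0, -0.228, -0.974], [-1.0, -0.003, 0.001]]
force: [-1.2, 0.1, 0.4]
opening: 0.002
```

step_arm(
  motion=[
    [[0,0,0,3,-0.7,0,0],[0,0,0,6,-1.4,0,0],[0,0,0,9,-2.1,0,0],[0,0,0,12,-2.8,0,0],[0,0,0,12,-2.8,0,0]],
  ],
)

```text
time_s: 54.88
position: [0.5521, 0.0925, 0.1981]
tcp_rot: [[-0.004, 0.974, -0.228], [0.001, -0.228, -0.974], [-1.0, -0.005, 0.0]]
force: [-3.5, 2.2, 4.1]
opening: 0.005
```

step_arm(
  motion=[
    [[0,0,0,1,0.4,0,0],[0,0,0,2,0.8,0,0],[0,0,0,3,1.2,0,0],[0,0,0,4,1.6,0,0],[0,0,0,5,2,0,0],[0,0,0,5,2,0,0]],
  ],
)

```text
time_s: 55.38
position: [0.5553, 0.0949, 0.198]
tcp_rot: [[-0.009, 0.974, -0.227], [0.001, -0.227, -0.974], [-1.0, -0.009, 0.001]]
force: [-7.7, 3.1, 6.6]
opening: 0.005
```

step_arm(
  motion=[
    [[0,0,0,1,0.4,0,0],[0,0,0,2,0.8,0,0],[0,0,0,3,1.2,0,0],[0,0,0,4,1.6,0,0],[0,0,0,5,2,0,0],[0,0,0,5,2,0,0]],
  ],
)

```text
time_s: 55.88
position: [0.5588, 0.0975, 0.1978]
tcp_rot: [[-0.014, 0.974, -0.228], [0.002, -0.228, -0.974], [-1.0, -0.014, 0.001]]
force: [-12.0, 4.9, 9.8]
opening: 0.007
```

step_arm(
  motion=[
    [[0,0,0,1,0.4,0,0],[0,0,0,2,0.8,0,0],[0,0,0,3,1.2,0,0],[0,0,0,3,1.2,0,0]],
  ],
)

```text
time_s: 56.22
position: [0.5606, 0.0988, 0.1977]
tcp_rot: [[-0.018, 0.974, -0.228], [0.002, -0.228, -0.974], [-1.0, -0.018, 0.002]]
force: [-14.0, 4.9, 11.4]
opening: 0.008
```

```bash
python3 can.py .594 .086
```

```text
side 598.7 84.8 r 31.1 120
```

step_arm(
  motion=[
    [[0,0,0,1,0.4,0,0],[0,0,0,2,0.8,0,0],[0,0,0,3,1,0,0],[0,0,0,3,1,0,0]],
  ],
)

```text
time_s: 56.65
position: [0.5619, 0.0994, 0.1977]
tcp_rot: [[-0.024, 0.974, -0.227], [0.001, -0.227, -0.974], [-1.0, -0.024, 0.004]]
force: [-17.9, 2.5, 15.3]
opening: 0.009
```

step_arm(
  motion=[
    [[0,0,0,-8,1.8,0,0],[0,0,0,-22,5,0,0],[0,0,0,-35,5,20,0],[0,0,0,-55,5,60,0],[0,0,0,-80,5,105,0],[0,0,0,-100,5,110,0],[0,0,0,-100,5,110,0]],
  ],
)

```text
time_s: 57.23
position: [0.4658, 0.1036, 0.311]
tcp_rot: [[0.001, 0.974, -0.227], [-0.0, -0.227, -0.974], [-1.0, 0.001, -0.0]]
force: [0.1, 1.1, 0.1]
opening: 0.004
```

```bash
python3 look.py 21|head -1;for i in 1 2; do python3 can.py .5945 .086;done; python3 can.py .616 .294
python3 - <<'E'
from h import *
c=load("top21.npz");crop(c,"pics/dt21.png",125,255,130,210,6)
E
```

```text
57.2333 [0.4658 0.1036 0.311 ] [0.1 1.1 0.1] 0.0037783057954296267 -103.1
side 596.3 87.2 r 31.8 177
top 595.3 86.1 r 29.9 311
side 594.2 87.2 r 31.7 175
top 595.6 85.7 r 30.5 315
side 615.7 296.1 r 31.1 134
top 616.3 293.7 r 30.3 318
```

View pics/dt21.png

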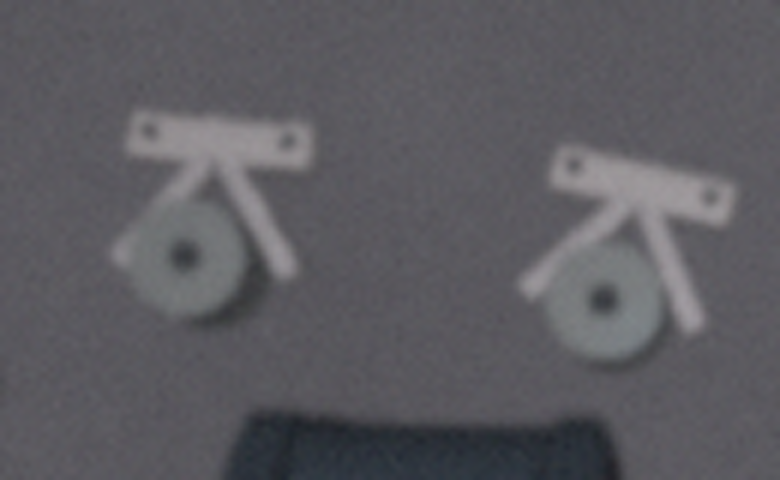

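View pics/s21.png

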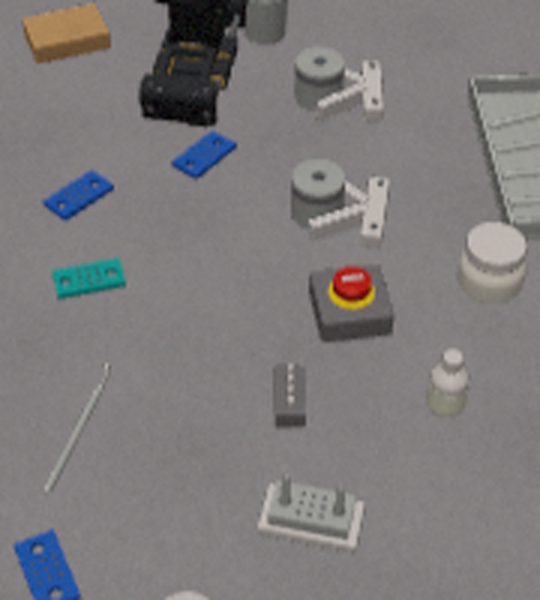

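Both canisters are seated within about 0.5 mm and the plates are in place. Now to the cap.

step_arm(
  motion=[
    [[0,0,5,5,-25,0,70],[0,0,11,15,-55,0,70],[0,0,17,30,-85,0,70],[0,0,23,50,-110,0,70],[0,0,29,75,-135,0,70],[0,0,35,100,-155,0,70],[0,0,41,125,-170,0,70],[0,0,43,149.7,-175,0,70],[0,0,43,149.7,-175,0,70],[0,0,43,149.7,-175,0,70],[0,0,43,149.7,-175,0,70],[0,0,43,149.7,-175,0,70]],
  ],
)

```text
time_s: 58.63
position: [0.6179, -0.0711, 0.3064]
tcp_rot: [[-0.003, 0.867, 0.498], [0.001, 0.498, -0.867], [-1.0, -0.002, -0.002]]
force: [-0.3, 0.8, 0.3]
opening: 0.78
```

```bash
python3 look.py 22|head -1; python3 can.py .5945 .086;python3 - <<'E'
from h import *
b=load("side22.npz");crop(b,"pics/ds22.png",225,325,130,230,6)
E
```

```text
58.6333 [ 0.6179 -0.0711  0.3064] [-0.3  0.8  0.3] 0.7804010115325936 -60.2
side 587.4 83.7 r 27.3 90
top 595.7 85.7 r 30.1 309
```

View pics/ds22.png

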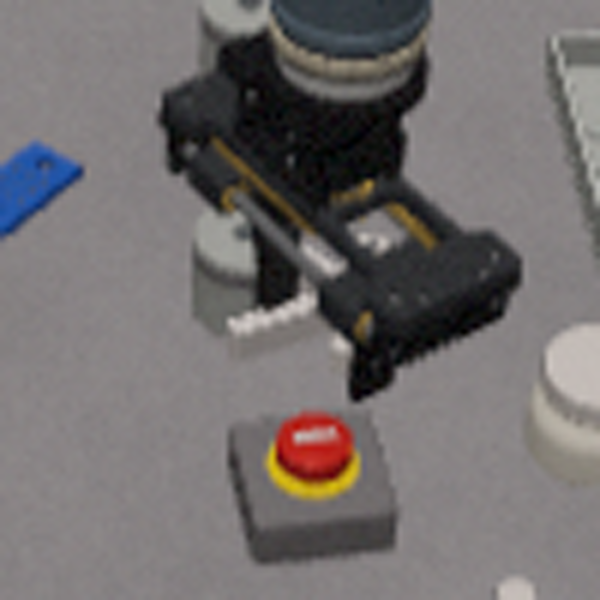

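step_arm(
  motion=[
    [[0,0,0,-2,0,-20,70],[0,0,0,-2,0,-45,70],[0,0,0,-2,0,-65,70],[0,0,0,-2,0,-78,70],[0,0,0,-2,0,-81,70],[0,0,0,-2,0,-81,70],[0,0,0,-2,0,-81,60],[0,0,0,-2,0,-81,50],[0,0,0,-2,0,-81,40],[0,0,0,-2,0,-81,25],[0,0,0,-2,0,-81,25],[0,0,0,-2,0,-81,25]],
  ],
)

```text
time_s: 59.83
position: [0.6163, -0.0704, 0.2268]
tcp_rot: [[-0.002, 0.868, 0.496], [0.004, 0.496, -0.868], [-1.0, 0.0, -0.005]]
force: [-0.7, 4.3, 5.7]
opening: 0.447
```

step_arm(
  motion=[
    [[0,0,-4,0,0,0.2,25],[0,0,-8,0,0,0.6,25],[0,0,-12,0,0,1.2,25],[0,0,-17,0,0,1.9,25],[0,0,-22,0,0,2.6,25],[0,0,-27,0,0,3.3,25],[0,0,-32,0,0,4.0,25],[0,0,-37,0,0,4.7,25],[0,0,-42,0,0,5.4,25],[0,0,-46,0,0,6.0,25],[0,0,-50,0,0,6.2,25],[0,0,-50,0,0,6.2,25]],
  ],
)

```text
time_s: 60.83
position: [0.6162, -0.0691, 0.2322]
tcp_rot: [[-0.003, 0.937, -0.348], [0.006, -0.348, -0.937], [-1.0, -0.004, -0.004]]
force: [-0.1, 8.6, 1.9]
opening: 0.443
```

step_arm(
  motion=[
    [[0,0,-3,0,0,0,25],[0,0,-6,0,0,0,25],[0,0,-6,0,0,0,25],[0,0,-6,0,0,0,25]],
  ],
)

```text
time_s: 61.17
position: [0.6163, -0.0689, 0.2323]
tcp_rot: [[-0.002, 0.898, -0.44], [0.005, -0.44, -0.898], [-1.0, -0.004, -0.004]]
force: [0.4, 8.9, 1.1]
opening: 0.445
```

```bash
python3 look.py 23|head -1; python3 -c "
from h import *
s=bot.read_state();print(s['moment'],s['joint_positions'])"
```

```text
61.1667 [ 0.6163 -0.0689  0.2323] [0.4 8.9 1.1] 0.44489363382533986 -116.1
[ 1.98955433 -0.13210277  0.54241587] [-16.73483884  42.87565559  89.83858794   0.34129477  47.5040466
  99.13158586]
```

Twisted 56°, past the 0.9 rad stop, and followed 6 mm up. Releasing and looking.

step_arm(
  motion=[
    [[0,0,0,0,0,0,45],[0,0,0,0,0,0,60],[0,0,0,0,0,0,70],[0,0,0,0,0,0,70],[0,0,0,0,0,10,70],[0,0,0,0,0,35,70],[0,0,0,0,0,70,70],[0,0,0,-20,-20,90,70],[0,0,0,-45,-50,90,70],[0,0,0,-75,-80,90,70],[0,0,0,-105,-115,90,70],[0,0,0,-135,-140,90,70]],
  ],
)

```text
time_s: 62.27
position: [0.4832, -0.2121, 0.3239]
tcp_rot: [[0.003, 0.898, -0.441], [-0.003, -0.441, -0.898], [-1.0, 0.004, 0.001]]
force: [-0.1, -0.9, 0.3]
opening: 0.804
```

step_arm(
  motion=[
    [[0,0,0,-10,-15,0,70],[0,0,0,-20,-30,20,70],[0,0,0,-20,-30,20,70],[0,0,0,-20,-30,20,70]],
  ],
)

```text
time_s: 62.6
position: [0.4638, -0.2414, 0.344]
tcp_rot: [[0.003, 0.896, -0.444], [-0.002, -0.444, -0.896], [-1.0, 0.004, 0.001]]
force: [0.8, -0.4, 0.9]
opening: 0.808
```

```bash
python3 look.py 24; for i in 1 2; do python3 can.py .5945 .086; python3 can.py .616 .294;done
python3 - <<'E'
from h import *
for t in("1","21","24"):
    c=load(f"side{t}.npz");W=cloud(c);m=(np.hypot(W[...,0]-.6155,W[...,1]+.071)<.03)&(W[...,2]>.045)&(W[...,2]<.08);print(t,np.percentile(W[m][:,2],[50,90,98]))
E
```

```text
62.6 [ 0.4638 -0.2414  0.344 ] [ 0.8 -0.4  0.9] 0.8077162171237414 -116.3
stack z 0.02981442546216173
side 595.0 88.6 r 32.5 176
top 595.7 85.9 r 30.0 308
side 614.8 298.6 r 33.2 137
top 616.8 293.7 r 30.1 318
side 594.9 86.4 r 31.2 174
top 595.6 85.8 r 30.0 311
side 617.5 296.2 r 31.9 132
top 617.1 294.1 r 30.2 312
1 [0.05859594 0.06176136 0.06380021]
21 [0.05369436 0.05615223 0.05769311]
24 [0.05828235 0.06182109 0.0633312 ]
```

View pics/s24.png

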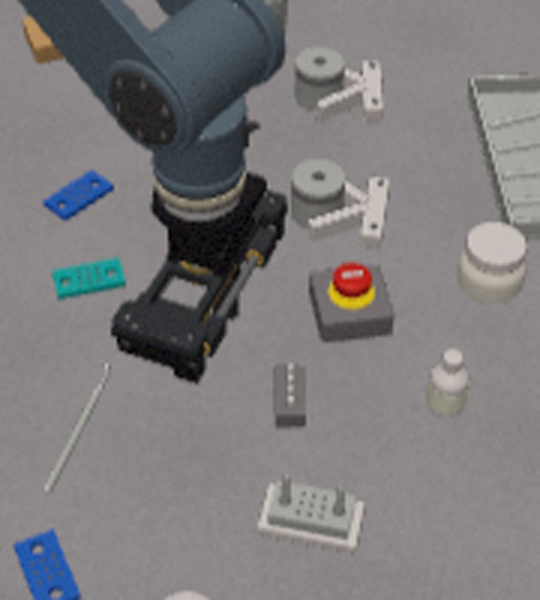

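View pics/t24.png

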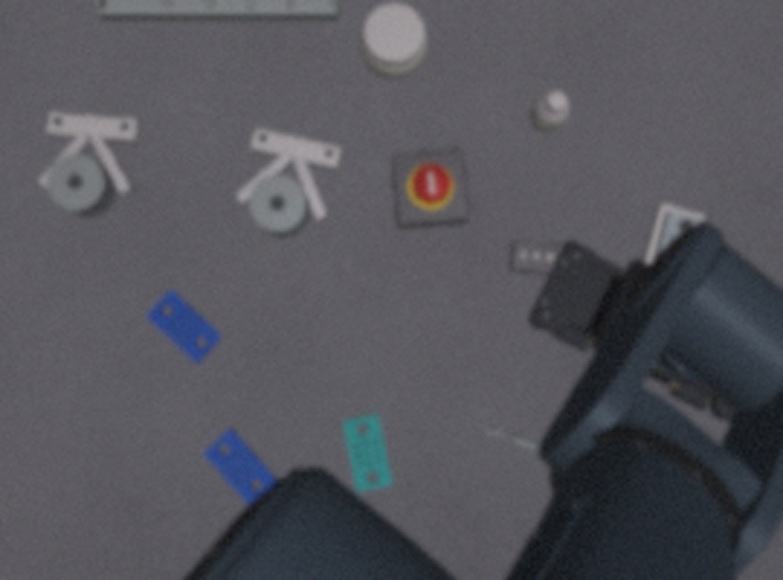

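The cap is back to its starting height, both canisters sit in the docks, the plates are stacked, and the bystanders haven't moved. Handing in.

```bash
python3 -c "
from rig import bot
print(bot.hand_in())"
```

```text
the job is handed in; nothing more can be done
None
```

The job is handed in at about 63 s, with every step done in the order asked. I pressed the stop button down, threaded the two steel plates onto the pins, and pushed a canister into each V dock. Then I twisted the cap clockwise past its stop, and it popped up again.

**Last checks**
- **Cap:** its top reads 61.8 mm, the same as before the press. It read about 56 mm while pressed.
- **Plates:** the top of the stack reads about 30 mm, against 31 mm expected, so both plates lie flat and home. Only two plates were present.
- **Canisters:** each sits within about 0.5 mm of its fitted seat. At that accuracy I can't tell touching a wall from a gap of a few tenths of a millimetre.
- **Bystanders and look-alikes:** those I could still see looked unmoved in the last views.

**What went wrong or disagreed**
- **Cameras:** the top camera read about 5.4 mm too far in y compared with the side camera. I trusted the side camera because it agreed with the gripper's known position.
- **Nudge:** while carrying one canister I passed too close to the other and pushed it about 3 cm. It stayed standing, and I measured it again before gripping it.
- **Docking:** both canisters first stopped against one wall only and needed a second push along that wall.
- **Knock:** the canister in dock B was later found about 4 cm out, probably from the announced knock. I docked it again before twisting the cap.

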